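# Try a taper arbor in its socket and drift it out

### The arm

A 6-joint arm with a two-finger parallel gripper is mounted at the origin on the work surface; the furniture and walls round the work are solid. World frame = base frame: x ahead of the robot, y to its left, z up, the work surface at z = 0. Lengths are in m, angles in rad, forces in N, time in s.
With the tool pointing down it reaches from about 0.25 to 0.725 m from the base axis. Payload 4 kg.
Tool frame: the origin (TCP) lies midway between the tips of the shut fingers; the grasp point (between the pads) lies 19 mm behind it; z points along the fingers, y is the direction in which the jaws open and shut (so a half turn about z gives the same grasp; the last joint's range is limited). The gripper opens to 85 mm and grips with 20 to 120 N. Pads are 22 mm wide; open, the fingers measure 114 mm over their backs; the gripper's body (76 mm by 85 mm) begins 54 mm behind the grasp point. The pads swing forward as they close: fully open they stand 13 mm farther back than shut.
Start: joints at [-1.189, 0.241, 0.005, 1.335, 0, 1.571], TCP at [0.186, -0.464, 0.231] pointing down, gripper open.
Joint ranges: [-2.72, 2.72], [-1.05, 1.87], [-1.09, 1.28], [-1.99, 2.15], [-1.42, 1.44], [-3.14, 3.14]. Speed limits (rad/s): [2.79, 2.79, 3.14, 3.14, 3.14, 3.14].

### API

Orientations are given as a unit quaternion [x, y, z, w].
In Python, from workcell import monitor, cams, order gives the robot as it stands.
- The arm moves only by the tool send_rows, never from a script. Its argument "moves" is a list of rows, each a list of 4 numbers: the shift along the tool's x, y, z as a fraction of full scale, then the turn about the tool's z as a fraction of full scale. A call has 1 to 20 rows; each row shifts and turns the commanded pose from where the row before left it, along the tool's axes as they then stand; what a row does not reach is not made up. Full scale, the value 1, is 100 cm for a shift and 0.1 rad for a turn. A row lasts 1/10 s, in which the tool goes at most 50 mm and 8.59 degrees, less where a joint would pass 70% of its speed; a pose out of reach is approached as far as the arm can. A call with a number of a shift or a turn outside -1 to 1 is refused whole. A call with a gripper value outside its range is refused whole. "claw" is the gripper's target within -1 to 1 (fully open at 1, half-way at 0, shut at -1), set as the call begins (left out, the last holds). The fingers move at their own pace and stop on an object; the grip force is fixed at half the most. Time passes only in rows, so rows that do not move let the fingers close. It gives the time, the measured TCP pose, the force and the opening at its end, in the units of the state.
- monitor.get_obs(): the state, without advancing time (a new reading comes with each control period).
- cams.camera(name): name is "scene" or "top" or "wrist"; returns (picture, depth): 420x560x3 uint8, blue, green, red; 420x560 float32, m along the optical axis (not along the pixel's ray), 0 where there is no reading.
- cams.camera_info(name): a dict with "intrinsics" (3x3 intrinsics, pixels), "T" (4x4, takes a point from camera to world coordinates); the wrist camera has in their place "mount" (4x4, takes a point from camera to tool coordinates, whose origin is the TCP and whose axes are the flange's). Camera axes: x right, y up, looking along -z (the intrinsics and any distortion apply to the point x, -y, -z); pixel columns grow to the right and rows downward; lengths in m; the calibration is good to about 2 mm. A picture is of the moment at which its call begins: read the wrist's pose just before it. camera_info takes no time and is no camera call.
- order.job_done(): hands the job in, once; it reports no verdict.
The state is a dict: "clock": time; "joint_pos": joint angles; "joint_vel": joint speeds; "tau": joint torques, N m; "eef_pos": TCP position; "tool_rot": TCP orientation; "ft_force": force on the tool from outside, world axes, zero at the start; "ft_torque": the same for the moment, N m; "grip_width": finger opening in m.
Only numpy, scipy, OpenCV 4.12 (cv2) and the standard library are available. Lean on these libraries where they do the work, as an engineer would, in place of code of your own. Each camera call takes 0.05 s, during which the arm holds its last target.

### The job

Try the taper arbor in its socket: set it in tang first, twist it under a light push until the tang drops into the hidden driver slot, press it fully home (never drop it) until its collar beds on the nose, and let go. Then push the drift, thin end first, into the cross slot from the robot's side until it has freed the jammed arbor and lifted the collar 6 to 8 mm off the nose, and leave it there with the arbor standing on it. Keep every push below 45 N, free the arbor with the drift only, and do not disturb the bit box, tape measure and sanding block.

Things in the scene. Friction and masses are not known exactly. Their poses are not given: they have to be found in the camera images.
- sleeve: Taper socket bolted to the bench: steel block 60 x 60 mm on a grey foot 96 x 60 x 12 mm, with a round nose (radius 26.5 mm) on top, 107 mm high in all. Origin on the bench below the bore's axis, z up; its x axis points away from the robot, along the cross slot.
- socket_mouth (a point): Centre of the bore's mouth, 107 mm above the bench. Bore radius 13.6 mm here, narrowing by 2.5 degrees a side to 11.3 mm 45 mm down. At 60 to 63 mm down lies a dark driver plate with a tang slot 10.6 mm wide. It runs along the block's x axis only to within 0.5 rad either way and cannot be measured: feel for it. A tang within about 0.18 rad of it drops through.
- nose_face: The flat ring-shaped top face of the nose, 107 mm above the bench, on which the arbor's collar beds; part of the socket, with the same origin as sleeve.
- slot_mouth (a point): Middle of the floor edge of the cross slot on the side that faces the robot, 24 mm above the bench, 30 mm before the bore's axis. The slot is 16 mm wide (y), 23 mm high (20 mm below the driver plate in the middle) and runs level through the whole block (60 mm) along the block's x.
- arbor_grip (a point): Centre of the hexagon of the loose steel arbor (about 0.2 kg), where to grasp: 30 mm across flats, 44 mm high, two flats square to the arbor's x axis, others 60 degrees round. Below it a 10 mm neck, a collar (radius 19.5, 6 mm thick, underside 36.5 mm below this point), the taper, the tang. Height here: 155 mm with the tang on the driver plate, about 148 once in its slot and resting in the taper, 143.5 fully home.
- arbor_tang (a point): Lower end of the arbor's tang, 108 mm below arbor_grip on the axis: tang 14 mm (arbor's x) x 8 mm (y) x 20 mm long (end edges bevelled 0.8 mm), then a taper from radius 11.5 to 13.6 mm. Pressing the arbor home, the last 4 mm, takes a force rising steadily to 15 to 22 N (under 8 N it stays 1.7 mm or more short); then the collar is a hard stop and the taper stays jammed.
- arbor_stand: Bored wooden block, 72 x 72 x 80 mm, fixed, with a 32 mm hole through it in which the arbor stands upright, its collar on the block's top (lift it 75 mm to clear). Origin on the bench under its centre. Stand and drift rack may each be left or right.
- drift_grip (a point): Centre of the dark wooden grip of the loose drift (0.15 kg), where to grasp: 40 (x) x 16 (y) x 34 mm (z). The drift stands on its straight lower edge, 17 mm below this point; x points to the thin end, z up. Steel blade 12 mm thick, 6.5 mm high at the tip (there 7 mm thick), rising 1 in 5 to 19.5 mm at 57 mm behind the tip, then level up to the grip. Whole length 170 mm.
- drift_tip (a point): The drift's thin end, 150 mm ahead (+x) of drift_grip, 4 mm above the lower edge. On the slot floor the blade passes freely below an arbor that is home (11.5 mm clear) until the tip is about 11 mm past the bore's axis; then driving takes up to about 12 N until the taper lets go. The collar is lifted about 2 mm at 20 mm past the axis, 5.5 mm at 38, 8 mm from 50 on.
- drift_rack: Low wooden rack, 110 x 50 x 32 mm, fixed, with a 15 mm wide groove along x, its floor 20 mm above the bench, in which the drift stands on edge, its grip overhanging at the -x end. Origin on the bench below the middle of the drift.
- bit_box: Bystander: green bit box, 51 x 76 x 50 mm, origin under its centre.
- tape_measure: Bystander: black tape measure, 71 x 87 x 36 mm, origin under its centre.
- sanding_block: Bystander: cork sanding block, 64 x 107 x 31 mm, origin under its centre.
Things that resemble listed ones, but are neither listed nor needed, are in the scene too. Leave any blue or turquoise look-alike of the part that bears arbor_grip alone.

How it is judged:
On the way, in this order (a step that is already met when the one before it is completed fails the run):
1. the arbor is pressed home in the socket, its collar within 1.7 mm of the nose, and let go of (z of arbor_grip in the frame of sleeve below 0.1452 m and horizontal distance between arbor_grip and sleeve below 0.01 m and angle between arbor_grip's own z axis and vertical below 0.12 rad and contact force between the fingers and arbor below 0.3 N), for 0.2 s.
2. the drift's tip has passed under the arbor while that is still home (within 2.2 mm) and untouched by the fingers (x of drift_tip in the frame of sleeve above 0.002 m and y of drift_tip in the frame of sleeve between -0.008 and 0.008 m and z of drift_tip in the frame of sleeve between 0.02 and 0.05 m and z of arbor_grip in the frame of sleeve below 0.1457 m and contact force between the fingers and arbor below 0.3 N), for 0.05 s.
3. the drift has lifted the arbor's collar at least 5.5 mm off the nose, the fingers not touching the arbor (z of arbor_grip in the frame of sleeve above 0.149 m and x of drift_tip in the frame of sleeve above 0.015 m and y of drift_tip in the frame of sleeve between -0.008 and 0.008 m and z of drift_tip in the frame of sleeve between 0.02 and 0.05 m and horizontal distance between arbor_grip and sleeve below 0.01 m and contact force between the fingers and arbor below 0.3 N and contact force between drift and arbor above 0.3 N), for 0.1 s.
At the end, for the whole second after the job is handed in: The arbor stands upright (within 7 degrees) in the socket, riding on the drift, its collar 5.5 to 12.5 mm above the nose; the drift lies in the cross slot with its tip at least 15 mm beyond the bore's axis; both are released (all of step 3 and z of arbor_grip in the frame of sleeve below 0.156 m and angle between arbor_grip's own z axis and vertical below 0.12 rad and contact force between the fingers and drift below 0.3 N); the robot touches nothing.
It fails at once if the arbor is dropped or slammed into the socket (faster than 0.25 m/s) (linear speed of arbor above 0.25 m/s and horizontal distance between arbor_grip and sleeve below 0.01 m and z of arbor_grip in the frame of sleeve below 0.156 m).
It fails at once if the arbor's collar is pressed on the nose with more than 45 N (contact force between arbor and nose_face above 45 N).
It fails at once if the drift is driven against socket or arbor with more than 45 N (contact force between drift and sleeve above 45 N or contact force between drift and arbor above 45 N).
It fails at once if the bit box, tape measure or sanding block is moved by more than 30 mm (distance of any of bit_box, tape_measure, sanding_block from where it was at the start of the episode above 0.03 m).
It also fails if it takes over 67 s, if anything falls off the work surface, if the arm or the gripper's body presses on something with over 40 N, if the wrist force passes 120 N, or if a joint passes its speed limit or range.

## Working session

There is one attempt and no reset: what is moved stays moved. The work goes in short steps, Python scripts to look and compute and a tool call to move; the robot and the scene stay as the last step left them, time stands still between calls to the robot, and variables do not carry over. Pictures are saved under pics/ and viewed, and the job is handed in when it is done.

Besides the shell and the picture viewer there is one more tool, called after ">>>" as name(argument=value, ...), one argument or row to a line, values as JSON. send_rows: Moves the arm, as the interface text tells. Its arguments: {"type":"object","properties":{"moves":{"type":"array","items":{"type":"array","items":{"type":"number","minimum":-1,"maximum":1}}},"claw":{"type":"number"}},"required":["moves"]}

```bash
ls; mkdir -p pics; python3 - <<'E'
from workcell import monitor,cams,order
import cv2,numpy as np
o=monitor.get_obs();print(o)
for n in("scene","top"):
    im,d=cams.camera(n);cv2.imwrite(f"pics/{n}0.png",im);np.save(f"pics/{n}0.npy",d)
    i=cams.camera_info(n);print(n,i)
im,d=cams.camera("wrist");cv2.imwrite("pics/wrist0.png",im)
print(cams.camera_info("wrist"))
E
```

```text
pics
{'clock': 0.0, 'joint_pos': array([-1.18898155e+00,  2.41404325e-01,  3.71310528e-03,  1.33517556e+00,
        2.51237819e-05,  1.57079970e+00]), 'joint_vel': array([ 0.00011787,  0.00021857, -0.00075393, -0.00128121,  0.0015963 ,
       -0.00093712]), 'tau': array([-2.11359463e-05, -3.72314501e+01,  2.52409297e+01,  1.68991339e-02,
        3.41892360e-05,  4.75071928e-06]), 'eef_pos': array([ 0.1860757 , -0.46340946,  0.23041302]), 'tool_rot': array([ 9.81832259e-01,  1.89748106e-01, -1.84102583e-04, -1.01880453e-03]), 'ft_force': array([ 0.19530272, -0.04365191,  0.61680844]), 'ft_torque': array([0.00191902, 0.002007  , 0.00100513]), 'grip_width': 0.0855827839098712}
scene {'intrinsics': array([[445.72471456,   0.        , 276.33725803],
       [  0.        , 445.72471456, 199.9931171 ],
       [  0.        ,   0.        ,   1.        ]]), 'T': array([[ 0.98608053, -0.10532769,  0.12865176,  0.6942404 ],
       [ 0.16625927,  0.61649617, -0.76960401, -0.88837139],
       [ 0.0017473 ,  0.78028107,  0.62542657,  0.88707448],
       [ 0.        ,  0.        ,  0.        ,  1.   
[... 351 characters left out ...]
3e-02],
       [ 3.14348890e-03,  1.99575294e-01,  9.79877452e-01,
         1.07785264e+00],
       [ 0.00000000e+00,  0.00000000e+00,  0.00000000e+00,
         1.00000000e+00]])}
{'intrinsics': array([[332.99031958,   0.        , 282.1173524 ],
       [  0.        , 332.99031958, 211.0814204 ],
       [  0.        ,   0.        ,   1.        ]]), 'mount': array([[-9.51253925e-05,  9.55823866e-01,  2.93940007e-01,
         7.54170788e-02],
       [ 9.99999531e-01,  3.74279609e-04, -8.93447741e-04,
         5.80950809e-04],
       [-9.63994424e-04,  2.93939784e-01, -9.55823454e-01,
        -1.42136284e-01],
       [ 0.00000000e+00,  0.00000000e+00,  0.00000000e+00,
         1.00000000e+00]])}
```

View pics/scene0.png

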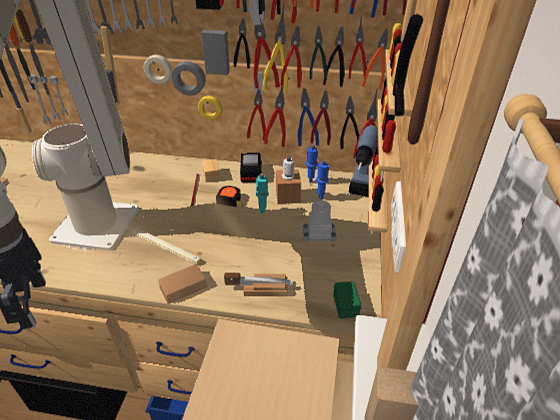

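View pics/top0.png

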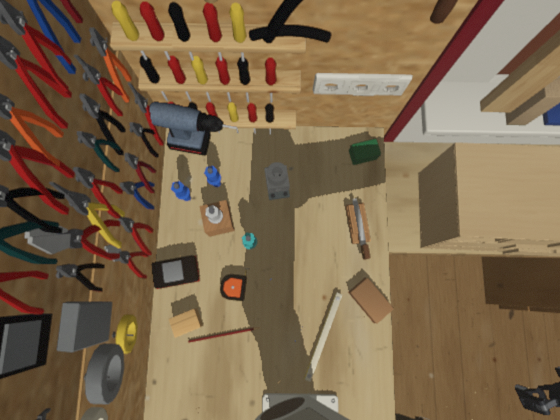

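View pics/wrist0.png

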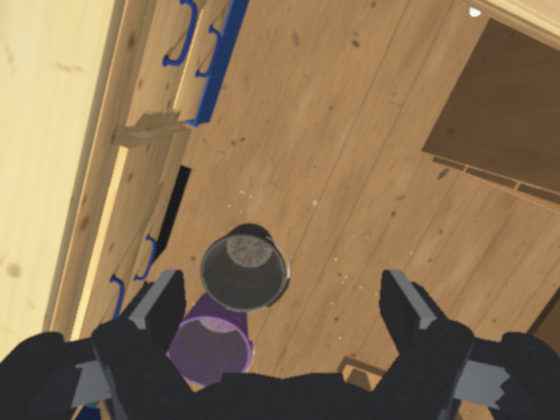

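Scene (sc) and top (tp) pixels:
- Steel arbor in the wooden stand: sc(289,165), tp(213,213).
- Look-alikes: turquoise at sc(262,190), tp(249,241); blue at tp(181,190) and tp(213,175).
- Sleeve: tp(277,180).
- Drift in its rack, dark grip towards the robot: tp(358,228).

The arbor I want is the bare steel one in the stand. Next are rough measurements and a close crop.

```bash
cat > h.py <<'E'
import numpy as np,cv2
from scipy.spatial.transform import Rotation as R
from workcell import monitor,cams,order
def tcpT(o):
    T=np.eye(4);T[:3,:3]=R.from_quat(o['tool_rot']).as_matrix();T[:3,3]=o['eef_pos'];return T
def shot(n,name=None):
    o=monitor.get_obs();i=cams.camera_info(n);im,d=cams.camera(n)
    T=i['T'] if n!='wrist' else tcpT(o)@i['mount']
    if name: cv2.imwrite(f'pics/{name}.png',im);np.savez(f'pics/{name}.npz',K=i['intrinsics'],T=T,d=d)
    return im,d,i['intrinsics'],T
def load(name):
    z=np.load(f'pics/{name}.npz');return cv2.imread(f'pics/{name}.png'),z['d'],z['K'],z['T']
def ray(K,T,u,v):
    r=np.array([(u-K[0,2])/K[0,0],-(v-K[1,2])/K[1,1],-1.]);return T[:3,3],T[:3,:3]@r
def plane(K,T,u,v,z):
    c,r=ray(K,T,u,v);return c+r*(z-c[2])/r[2]
def dep(K,T,u,v,d): c,r=ray(K,T,u,v);return c+r*d
def cloud(K,T,d):
    v,u=np.mgrid[:d.shape[0],:d.shape[1]]
    r=np.stack([(u-K[0,2])/K[0,0],-(v-K[1,2])/K[1,1],-np.ones_like(d)],-1)*d[...,None]
    return r@T[:3,:3].T+T[:3,3]
def proj(K,T,p):
    q=np.linalg.inv(T)@np.r_[p,1];return K[0,0]*q[0]/-q[2]+K[0,2],K[1,1]*-q[1]/-q[2]+K[1,2]
def tri(rs):
    A=np.zeros((3,3));b=np.zeros(3)
    for c,r in rs:
        r=r/np.linalg.norm(r);M=np.eye(3)-np.outer(r,r);A+=M;b+=M@c
    p=np.linalg.solve(A,b);return p,[np.linalg.norm(np.cross(p-c,r/np.linalg.norm(r))) for c,r in rs]
E
python3 - <<'E'
from h import *
for n in("top","scene"):
    i=cams.camera_info(n);d=np.load(f"pics/{n}0.npy");K,T=i['intrinsics'],i['T']
    pts={"top":[(213,213),(277,180),(277,172),(249,241),(213,175),(181,190),(358,228),(365,252),(352,205),(366,151),(233,287),(370,300),(325,330),(175,272),(185,323),(222,334)],"scene":[(289,165),(320,210),(319,232),(231,278),(292,285)]}[n]
    C=cloud(K,T,d)
    for u,v in pts: print(n,u,v,C[v,u].round(3))
    np.savez(f'pics/{n}0.npz',K=K,T=T,d=d)
im=cv2.imread("pics/top0.png");a=cv2.resize(im[130:260,150:390],None,fx=3.3,fy=3.3,interpolation=cv2.INTER_CUBIC);cv2.imwrite("pics/topcrop.png",a)
im=cv2.imread("pics/scene0.png");a=cv2.resize(im[135:315,195:375],None,fx=3.3,fy=3.3,interpolation=cv2.INTER_CUBIC);cv2.imwrite("pics/scenecrop.png",a)
E
```

```text
top 213 213 [0.54  0.223 0.137]
top 277 180 [0.635 0.067 0.109]
top 277 172 [0.683 0.067 0.024]
top 249 241 [0.473 0.133 0.131]
top 213 175 [0.64  0.23  0.126]
top 181 190 [0.6   0.308 0.127]
top 358 228 [ 0.526 -0.155  0.031]
top 365 252 [ 0.459 -0.167  0.054]
top 352 205 [ 0.59  -0.141  0.03 ]
top 366 151 [ 0.741 -0.179  0.049]
top 233 287 [0.363 0.178 0.037]
top 370 300 [ 0.335 -0.182  0.031]
top 325 330 [ 0.257 -0.065  0.018]
top 175 272 [0.398 0.326 0.063]
top 185 323 [0.27  0.297 0.04 ]
top 222 334 [0.241 0.206 0.003]
scene 289 165 [0.549 0.212 0.133]
scene 320 210 [0.658 0.049 0.107]
scene 319 232 [0.661 0.042 0.032]
scene 231 278 [ 0.462 -0.177  0.046]
scene 292 285 [ 0.61  -0.134 -0.   ]
```

View pics/topcrop.png

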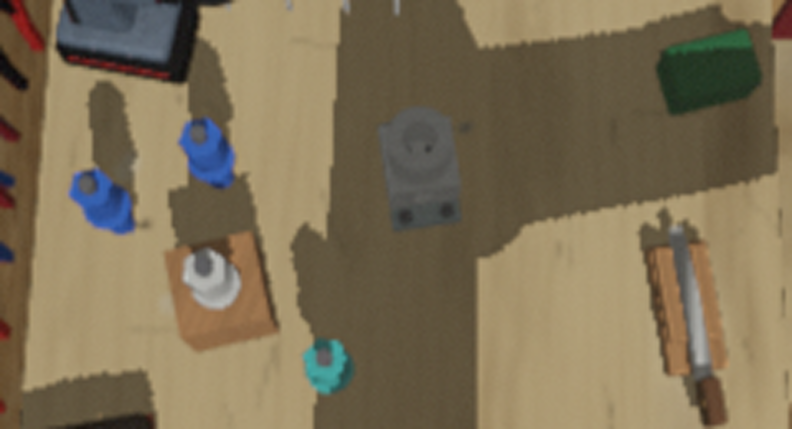

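View pics/scenecrop.png

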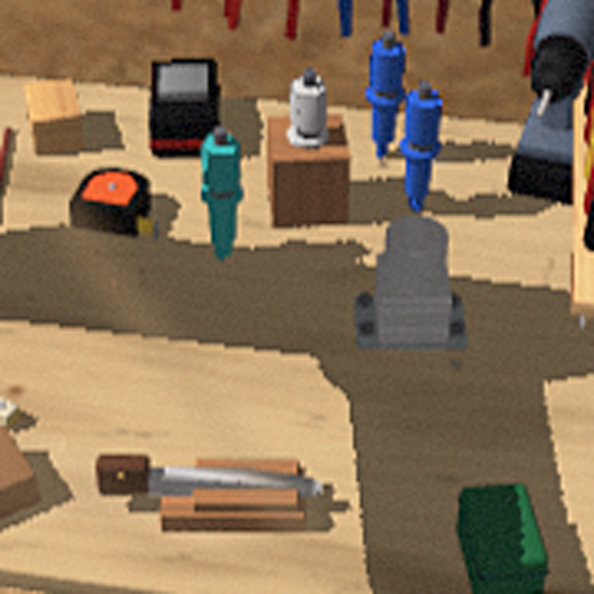

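>>> send_rows(
  moves=[
    [0,0,-0.02,0.955],
    [0,0,-0.02,0.955],
    [0,0,-0.02,0.955],
    [0,0,-0.02,0.955],
    [0.025,-0.032,0,0],
    [0.025,-0.038,0,0],
    [0.025,-0.038,0,0],
    [0.025,-0.038,0,0],
    [0.025,-0.038,0,0],
    [0.025,-0.038,0,0],
    [0.025,-0.038,0,0],
    [0.025,-0.038,0,0],
    [0.025,-0.038,0,0],
    [0.025,-0.038,0,0],
  ],
  claw=1,
)

```text
clock: 1.55
eef_pos: [0.4369, -0.0883, 0.3112]
tool_rot: [1.0, -0.0, -0.0, 0.0]
ft_force: [0.9, -0.1, 1.1]
grip_width: 0.0854
```

```bash
python3 - <<'E'
from h import *
o=monitor.get_obs();print(o['clock'],o['eef_pos'],R.from_quat(o['tool_rot']).as_matrix().round(3).tolist())
shot('wrist','w1')
E
```

```text
1.55 [ 0.4369078  -0.08826958  0.31120362] [[1.0, -0.0, -0.0], [-0.0, -1.0, -0.0], [-0.0, 0.0, -1.0]]
```

View pics/w1.png

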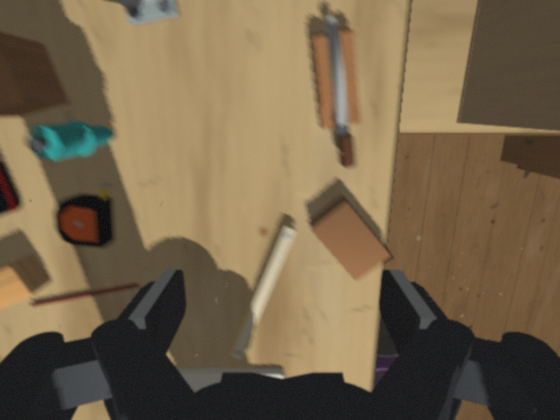

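>>> send_rows(
  moves=[
    [0.038,-0.034,0,0],
    [0.038,-0.034,0,0],
    [0.038,-0.034,0,0],
    [0.038,-0.034,0,0],
    [0,0,0,0],
    [0,0,0,0],
  ],
)

```text
clock: 2.2
eef_pos: [0.5857, 0.0236, 0.3095]
tool_rot: [1.0, 0.017, -0.002, -0.008]
ft_force: [-0.0, -0.9, 0.9]
grip_width: 0.0853
```

```bash
python3 - <<'E'
from h import *
o=monitor.get_obs();print(o['clock'],o['eef_pos'])
shot('wrist','w2')
E
```

```text
2.2 [0.58568245 0.02361964 0.30946965]
```

View pics/w2.png

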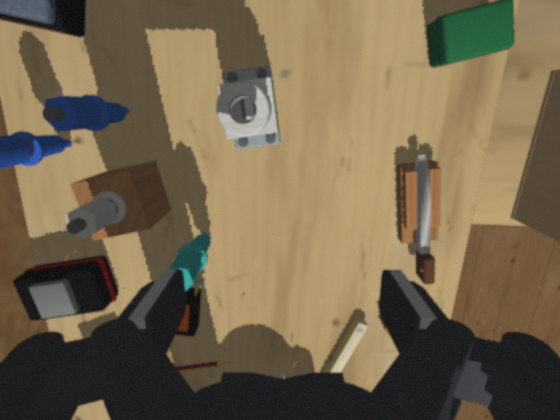

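>>> send_rows(
  moves=[
    [-0.013,-0.036,0.006,0],
    [-0.013,-0.036,0.006,0],
    [-0.013,-0.036,0.006,0],
    [-0.013,-0.036,0.006,0],
    [0,0,0.006,0],
    [0,0,0,0],
    [0,0,0,0],
  ],
)

```text
clock: 2.95
eef_pos: [0.5299, 0.0953, 0.2874]
tool_rot: [0.997, 0.069, -0.002, -0.035]
ft_force: [0.7, 0.2, -1.0]
grip_width: 0.0857
```

```bash
python3 - <<'E'
from h import *
o=monitor.get_obs();print(o['clock'],o['eef_pos'])
shot('wrist','w3')
E
```

```text
2.95 [0.52992865 0.09525586 0.2874184 ]
```

View pics/w3.png

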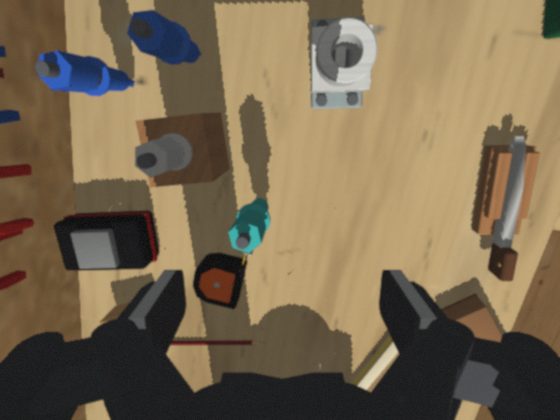

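```bash
python3 - <<'E'
from h import *
o=monitor.get_obs();print(o['joint_pos'].round(3),o['joint_vel'].round(3),R.from_quat(o['tool_rot']).as_matrix().round(3).tolist())
E
```

```text
[0.138 0.303 0.231 1.499 0.071 3.141] [-0.     0.011  0.009  0.002  0.003 -0.001] [[0.99, 0.138, -0.01], [0.138, -0.988, 0.07], [0.0, -0.071, -0.997]]
```

>>> send_rows(
  moves=[
    [0,0,0,0],
  ],
)

```text
clock: 3.1
eef_pos: [0.5304, 0.0955, 0.2871]
tool_rot: [0.997, 0.069, -0.003, -0.035]
ft_force: [0.5, 0.7, 0.7]
grip_width: 0.0851
```

```bash
python3 - <<'E'
from h import *
o=monitor.get_obs();print(o['joint_pos'].round(3),o['joint_vel'].round(3),o['eef_pos'],R.from_quat(o['tool_rot']).as_matrix().round(3).tolist())
E
```

```text
[0.138 0.304 0.232 1.499 0.071 3.141] [ 0.005  0.005  0.001 -0.002  0.002  0.001] [0.53039441 0.09554985 0.2871057 ] [[0.99, 0.138, -0.01], [0.138, -0.988, 0.07], [-0.0, -0.071, -0.997]]
```

>>> send_rows(
  moves=[
    [0,0,0,-1],
    [0,0,0,-1],
    [0,0,0,-1],
    [0,0,0,-1],
    [0,0,0,0],
  ],
)

```text
clock: 3.6
eef_pos: [0.5304, 0.0959, 0.2867]
tool_rot: [0.963, 0.266, 0.004, -0.035]
ft_force: [-0.5, 0.4, -1.2]
grip_width: 0.0853
```

```bash
python3 - <<'E'
from h import *
o=monitor.get_obs();print(o['joint_pos'].round(3),o['joint_vel'].round(3),o['eef_pos'],R.from_quat(o['tool_rot']).as_matrix().round(3).tolist())
E
```

```text
[0.139 0.305 0.232 1.499 0.071 2.742] [ 0.002 -0.002 -0.003 -0.001  0.001  0.071] [0.53037339 0.09590924 0.28674453] [[0.858, 0.513, -0.011], [0.512, -0.856, 0.07], [0.027, -0.066, -0.997]]
```

>>> send_rows(
  moves=[
    [0,0,0,-1],
    [0,0,0,-1],
    [0,0,0,-1],
    [0,0,0,-1],
    [0,0,0,-1],
    [0,0,0,-1],
    [0,0,0,-1],
    [0,0,0,-1],
    [0,0,0,-1],
    [0,0,0,-1],
    [0,0,0,-1],
    [0,0,0,-1],
    [0,0,0,-1],
    [0,0,0,-1],
    [0,0,0,-1],
    [0,0,0,-1],
    [0,0,0,-1],
    [0,0,0,-1],
    [0,0,0,-1],
    [0,0,0,-1],
  ],
)

```text
clock: 5.6
eef_pos: [0.5302, 0.096, 0.2868]
tool_rot: [0.296, 0.955, 0.032, -0.015]
ft_force: [-0.2, 0.6, 0.5]
grip_width: 0.0857
```

>>> send_rows(
  moves=[
    [0,0,0,-1],
    [0,0,0,-1],
    [0,0,0,-1],
    [0,0,0,-1],
    [0,0,0,-1],
    [0,0,0,-1],
    [0,0,0,-1],
    [0,0,0,-1],
  ],
)

```text
clock: 6.4
eef_pos: [0.5302, 0.096, 0.2868]
tool_rot: [-0.099, 0.994, 0.035, -0.002]
ft_force: [-0.1, -0.4, 0.1]
grip_width: 0.0855
```

```bash
python3 - <<'E'
from h import *
shot('wrist','w4')
o=monitor.get_obs();print(o['joint_pos'].round(3),o['joint_vel'].round(3),o['eef_pos'],R.from_quat(o['tool_rot']).as_matrix().round(3).tolist())
E
```

```text
[ 0.139  0.304  0.232  1.499  0.071 -0.063] [ 0.002 -0.001  0.     0.    -0.     0.194] [0.53021233 0.0960624  0.28675831] [[-0.98, -0.2, -0.011], [-0.201, 0.977, 0.07], [-0.004, 0.071, -0.997]]
```

View pics/w4.png

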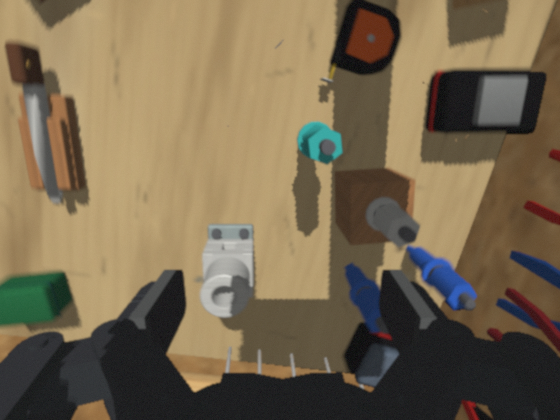

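>>> send_rows(
  moves=[
    [0,0,0,-1],
    [0,0,0,-1],
    [0,0,0,-1],
    [0,0,0,-1],
    [0,0,0,-1],
    [0,0,0,-1],
    [0,0,0,-1],
    [0,0,0,-1],
    [0,0,0,-1],
    [0,0,0,-1],
    [0,0,0,-1],
    [0,0,0,-1],
    [0,0,0,-1],
    [0,0,0,-1],
    [0,0,0,-1],
    [0,0,0,-1],
    [0,0,0,-1],
    [0,0,0,-1],
    [0,0,0,-1],
    [0,0,0,-1],
  ],
)

```text
clock: 8.45
eef_pos: [0.5302, 0.0961, 0.2868]
tool_rot: [0.89, -0.454, -0.021, -0.029]
ft_force: [0.2, -1.1, -0.3]
grip_width: 0.0852
```

>>> send_rows(
  moves=[
    [0,0,0,-1],
    [0,0,0,-1],
    [0,0,0,-1],
    [0,0,0,-1],
    [0,0,0,-1],
    [0,0,0,-1],
    [0,0,0,-1],
    [0,0,0,-1],
    [0,0,0,-1],
    [0,0,0,-1],
    [0,0,0,-1],
    [0,0,0,0],
  ],
)

```text
clock: 9.65
eef_pos: [0.5294, 0.1011, 0.2868]
tool_rot: [0.997, 0.073, -0.002, -0.034]
ft_force: [0.7, -0.7, -1.0]
grip_width: 0.0858
```

```bash
cat > st.py <<'E'
from h import *
o=monitor.get_obs();M=R.from_quat(o['tool_rot']).as_matrix()
print(round(o['clock'],2),o['joint_pos'].round(3),o['eef_pos'].round(4),'yaw',round(np.arctan2(M[1,0],M[0,0]),4),'z',M[:,2].round(4),'F',o['ft_force'].round(1),'M',o['ft_torque'].round(2),'g',round(o['grip_width'],4))
E
python3 st.py
```

```text
9.65 [ 0.151  0.303  0.231  1.498  0.067 -3.137] [0.5294 0.1011 0.2868] yaw 0.1462 z [-0.0096  0.0667 -0.9977] F [ 0.7 -0.7 -1. ] M [-0.02  0.   -0.01] g 0.0858
```

>>> send_rows(
  moves=[
    [-0.005,0.034,0,-0.3],
    [-0.005,0.034,0,-0.3],
    [-0.005,0.034,0,-0.3],
    [0,0,0,0],
  ],
)

```text
clock: 10.05
eef_pos: [0.5181, 0.0698, 0.2819]
tool_rot: [0.998, 0.064, 0.001, -0.004]
ft_force: [-0.1, 0.5, 1.4]
grip_width: 0.0854
```

```bash
python3 st.py
```

```text
10.05 [ 0.129  0.269  0.173  1.472  0.007 -3.14 ] [0.5181 0.0698 0.2819] yaw 0.128 z [ 0.0022  0.0078 -1.    ] F [-0.1  0.5  1.4] M [ 0.07 -0.02  0.05] g 0.0854
```

>>> send_rows(
  moves=[
    [-0.002,0.014,0,-0.1],
    [0,0,0,0],
  ],
)

```text
clock: 10.25
eef_pos: [0.5174, 0.0658, 0.2819]
tool_rot: [0.998, 0.063, 0.002, -0.0]
ft_force: [-0.2, -0.8, 1.0]
grip_width: 0.0848
```

```bash
python3 st.py
```

```text
10.25 [ 0.126  0.266  0.169  1.47   0.    -3.14 ] [0.5174 0.0658 0.2819] yaw 0.1251 z [ 0.0039  0.001  -1.    ] F [-0.2 -0.8  1. ] M [ 0.05 -0.03 -0.01] g 0.0848
```

>>> send_rows(
  moves=[
    [0.012,-0.036,0,0],
    [0.012,-0.036,0,0],
    [0.012,-0.036,0,0],
    [0.012,-0.036,0,0],
    [0,0,0,1],
    [0,0,0,1],
    [0,0,0,1],
    [0,0,0,1],
    [0,0,0,1],
    [0,0,0,1],
    [0,0,0,1],
    [0,0,0,1],
    [0,0,0,1],
    [0,0,0,1],
    [0,0,0,1],
    [0,0,0,1],
    [0,0,0,1],
    [0,0,0,1],
    [0,0,0,1],
    [0,0,0,0],
  ],
)

```text
clock: 12.25
eef_pos: [0.5472, 0.2153, 0.2819]
tool_rot: [0.773, -0.634, 0.001, -0.002]
ft_force: [-0.1, 0.1, 0.0]
grip_width: 0.0849
```

```bash
python3 - <<'E'
from h import *
im,d,K,T=shot('wrist','w5')
import runpy;runpy.run_path('st.py')
cv2.imwrite('pics/w5v.png',im)
E
```

```text
12.3 [ 0.375  0.407  0.368  1.529 -0.    -1.395] [0.5472 0.2152 0.2819] yaw -1.3721 z [ 0.0035  0.0012 -1.    ] F [ 0.8  0.4 -0.5] M [-0.01  0.04  0.03] g 0.0857
```

View pics/w5.png

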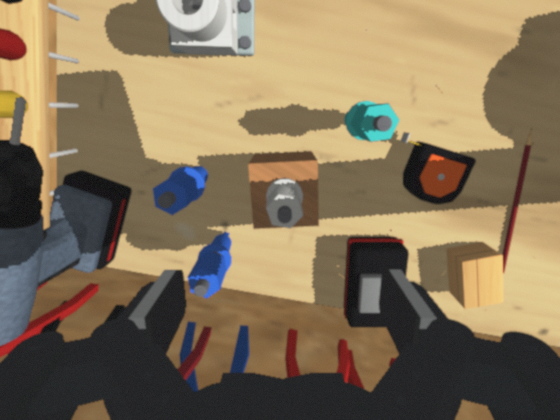

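```bash
python3 - <<'E'
from h import *
im=cv2.imread('pics/w5.png')
cv2.imwrite('pics/c5.png',cv2.resize(im[145:240,235:335],None,fx=6,fy=6,interpolation=cv2.INTER_CUBIC))
im=cv2.imread('pics/w3.png')
cv2.imwrite('pics/c3.png',cv2.resize(im[0:120,290:400],None,fx=5,fy=5,interpolation=cv2.INTER_CUBIC))
im,d,K,T=load('w5')
C=cloud(K,T,d)
for u,v in [(284,213),(284,200),(284,187),(282,165),(258,165),(310,165),(265,220)]: print(u,v,C[v,u].round(4),d[v,u])
E
```

```text
284 213 [0.5447 0.2246 0.1521] 0.28483734
284 200 [0.5462 0.2171 0.1377] 0.29641637
284 187 [0.5471 0.2126 0.1061] 0.32529572
282 165 [0.5525 0.1959 0.0808] 0.34435424
258 165 [0.577  0.2013 0.0777] 0.3475879
310 165 [0.524  0.1903 0.0802] 0.3448831
265 220 [0.5589 0.259  0.0787] 0.3642503
```

View pics/c5.png

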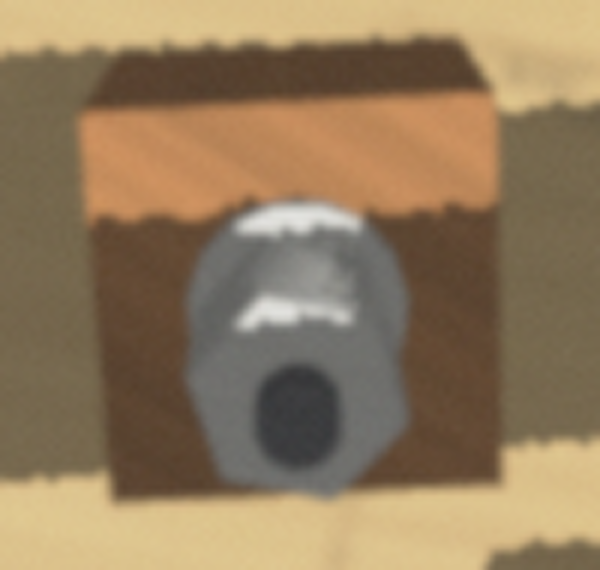

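View pics/c3.png

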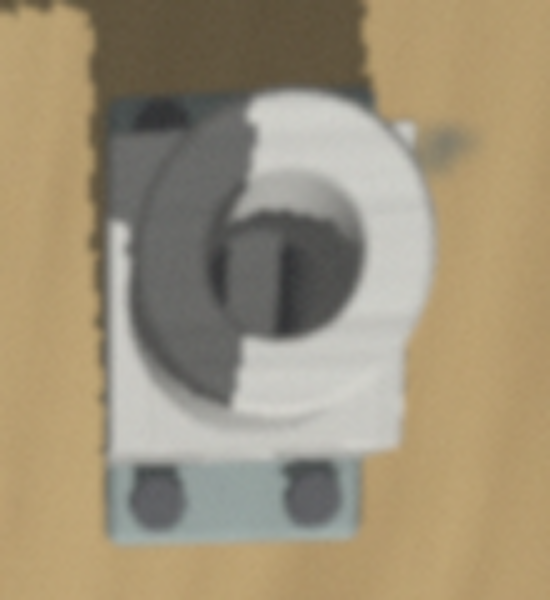

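```bash
python3 - <<'E'
from h import *
im,d,K,T=load('w5')
L=[(188,372),(222,478),(335,495),(407,415)]
P=[plane(K,T,235-.5+u/6,145-.5+v/6,.1385)[:2] for u,v in L]
for a in P: print(a.round(4))
for a,b in zip(P,P[1:]): e=b-a;print(np.linalg.norm(e).round(4),np.degrees(np.arctan2(e[1],e[0]))%60)
e=P[3]-P[0];print('diag',np.linalg.norm(e),np.degrees(np.arctan2(e[1],e[0]))%60,'ctr',(P[0]+P[3])/2)
# stub dark ellipse center, top of stub; 
C=cloud(K,T,d)
m=(np.abs(C[...,2]-.1385)<.004)&(np.hypot(C[...,0]-.546,C[...,1]-.22)<.025)
print(m.sum(),C[m].mean(0),C[m].min(0),C[m].max(0))
top=(C[...,2]>.143)&(np.hypot(C[...,0]-.546,C[...,1]-.22)<.03);print(top.sum(),C[top].mean(0),np.percentile(C[top][:,2],[5,50,95]))
# stand top front edge pts
for u,v in [(80,113),(492,92),(500,482),(113,498)]: print('stand',plane(K,T,235-.5+u/6,145-.5+v/6,.08).round(4))
print('from w2/w3 check stub')
E
```

```text
[0.561 0.226]
[0.5529 0.2414]
[0.5356 0.2407]
[0.5276 0.2261]
0.0174 57.65093962284617
0.0173 2.284728989320058
0.0166 1.2583686479851082
diag 0.03338571993304679 59.74557875428718 ctr [0.54429181 0.2260641 ]
727 [0.54408995 0.22588978 0.13789987] [0.5264473  0.21253013 0.13454347] [0.56073781 0.24278971 0.14195692]
8011 [0.54927579 0.20362512 0.35860996] [0.35498166 0.36341772 0.37403996]
stand [0.5875 0.2012 0.08  ]
stand [0.5186 0.1838 0.08  ]
stand [0.5012 0.2527 0.08  ]
stand [0.5699 0.2696 0.08  ]
from w2/w3 check stub
```

```bash
python3 - <<'E'
from h import *
i5=load('w5');
cv2.imwrite('pics/c34.png',np.hstack([cv2.resize(load('w3')[0][100:200,120:240],None,fx=4,fy=4,interpolation=cv2.INTER_CUBIC)[:400],cv2.resize(load('w4')[0][155:255,325:425],None,fx=4,fy=4,interpolation=cv2.INTER_CUBIC)]))
E
```

```text
(no output)
```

View pics/c34.png

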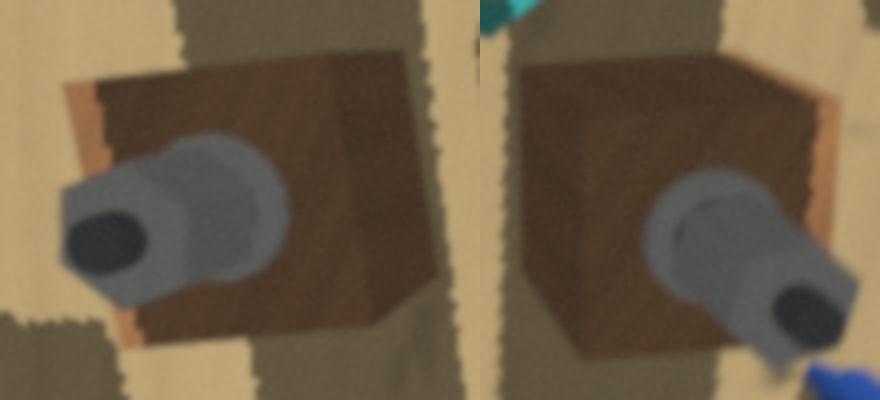

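>>> send_rows(
  moves=[
    [0,0,0,1],
    [0,0,0,1],
    [0,0,0,1],
    [0,0,0,1],
    [0,0,0,1],
    [0,0,0,1],
    [0,0,0,1],
    [0,0,0,0.23],
    [-0.008,0.008,0,0],
    [0,0,0,0],
  ],
)

```text
clock: 13.3
eef_pos: [0.5438, 0.2274, 0.2819]
tool_rot: [-0.5, 0.866, -0.0, 0.002]
ft_force: [0.0, 0.1, 0.1]
grip_width: 0.085
```

```bash
python3 - <<'E'
from h import *
im,d,K,T=shot('wrist','w6')
import runpy;runpy.run_path('st.py')
cv2.imwrite('pics/c6.png',cv2.resize(im[110:300,180:390],None,fx=3.5,fy=3.5,interpolation=cv2.INTER_CUBIC))
E
```

```text
13.35 [ 0.395  0.41   0.373  1.53  -0.    -0.652] [0.544  0.2269 0.282 ] yaw -2.0943 z [ 0.0035  0.0013 -1.    ] F [-0.5 -0.8 -0.5] M [-0.07 -0.07  0.01] g 0.0854
```

View pics/c6.png

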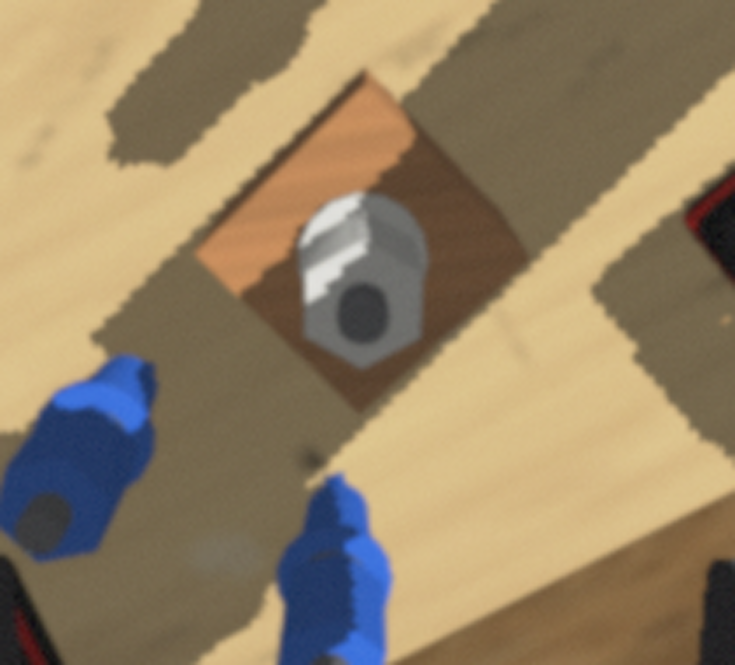

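```bash
python3 - <<'E'
from h import *
obs=[('w3',146.3,160),('w4',406.8,233.5),('w5',284.2,213.7),('w6',283,198.9)]
rs=[]
for n,u,v in obs:
    _,d,K,T=load(n);rs.append(ray(K,T,u,v))
print(tri(rs),tri(rs[:1]+rs[2:]))
# stand top corners in w5,w6
_,_,K5,T5=load('w5');_,_,K6,T6=load('w6')
c6=lambda u,v:ray(K6,T6,u/3.5+180-.5,v/3.5+110-.5)
c5=lambda u,v:ray(K5,T5,u/6+235-.5,v/6+145-.5)
for a,b in [((113,498),(362,412)),((500,482),(528,258)),((80,113),(197,250)),]: print(tri([c5(*a),c6(*b)]))
# hex lower point and corners on plane w6
for p in [(303,332),(362,368),(422,332),(303,255),(422,255)]: c,r=c6(*p);q=c+r*(.1385-c[2])/r[2];print(q.round(4))
E
```

```text
(array([0.54379769, 0.22815984, 0.14310323]), [np.float64(0.0003211593090238478), np.float64(0.0009463038950077514), np.float64(0.00020772972448090723), np.float64(0.00083029545773211)]) (array([0.54417821, 0.22728851, 0.14525745]), [np.float64(0.00027318212484090277), np.float64(0.00017014681436406317), np.float64(0.0001805485131479361)])
(array([0.57003373, 0.27192367, 0.07419827]), [np.float64(0.00011794859671844946), np.float64(0.00011794859671847253)])
(array([0.50120392, 0.25249194, 0.08026843]), [np.float64(0.0001195515503061342), np.float64(0.00011955155030609905)])
(array([0.58774316, 0.20176883, 0.07414112]), [np.float64(0.0004977615954194431), np.float64(0.0004977615954194058)])
[0.5606 0.2255 0.1385]
[0.5524 0.2414 0.1385]
[0.5344 0.2406 0.1385]
[0.5504 0.2083 0.1385]
[0.5247 0.2232 0.1385]
```

>>> send_rows(
  moves=[
    [0,0,0.03,0],
    [0,0,0.04,0],
    [0,0,0.04,0],
    [0,0,0.035,0],
    [0,0,0.025,0],
    [0,0,0.0145,0],
    [0,0,0,0],
  ],
)

```text
clock: 14.05
eef_pos: [0.5428, 0.2256, 0.0946]
tool_rot: [-0.499, 0.866, -0.0, -0.001]
ft_force: [-0.3, 0.6, 0.6]
grip_width: 0.0857
```

>>> send_rows(
  moves=[
    [0,0,0,0],
    [0,0,0,0],
    [0,0,0,0],
    [0,0,0,0],
    [0,0,0,0],
    [0,0,0,0],
  ],
  claw=-1,
)

```text
clock: 14.65
eef_pos: [0.5453, 0.2268, 0.0989]
tool_rot: [-0.499, 0.867, -0.0, 0.003]
ft_force: [-1.6, -0.1, 6.0]
grip_width: 0.0292
```

```bash
python3 st.py
```

```text
14.65 [ 0.394  0.498  0.028  1.095  0.    -0.651] [0.5453 0.2268 0.0989] yaw -2.0969 z [ 0.0053  0.0025 -1.    ] F [-1.6 -0.1  6. ] M [0.2  0.42 0.01] g 0.0292
```

>>> send_rows(
  moves=[
    [0,0,-0.015,0],
    [0,0,-0.025,0],
    [0,0,-0.03,0],
    [0,0,-0.03,0],
    [0,0,-0.03,0],
    [0,0,0,0],
  ],
)

```text
clock: 15.25
eef_pos: [0.5466, 0.2268, 0.232]
tool_rot: [-0.499, 0.867, -0.001, 0.006]
ft_force: [0.1, 0.2, -2.5]
grip_width: 0.0295
```

```bash
python3 - <<'E'
from h import *
import runpy;runpy.run_path('st.py')
im,d,K,T=shot('scene','s1')
a=cv2.resize(im[110:230,240:360],None,fx=5,fy=5,interpolation=cv2.INTER_CUBIC);cv2.imwrite('pics/cs1.png',a)
E
```

```text
15.25 [ 3.940e-01  4.160e-01  2.540e-01  1.397e+00 -1.000e-03 -6.510e-01] [0.5466 0.2268 0.232 ] yaw -2.0972 z [ 0.0115  0.0041 -0.9999] F [ 0.1  0.2 -2.5] M [ 0.03 -0.04  0.01] g 0.0295
```

View pics/cs1.png

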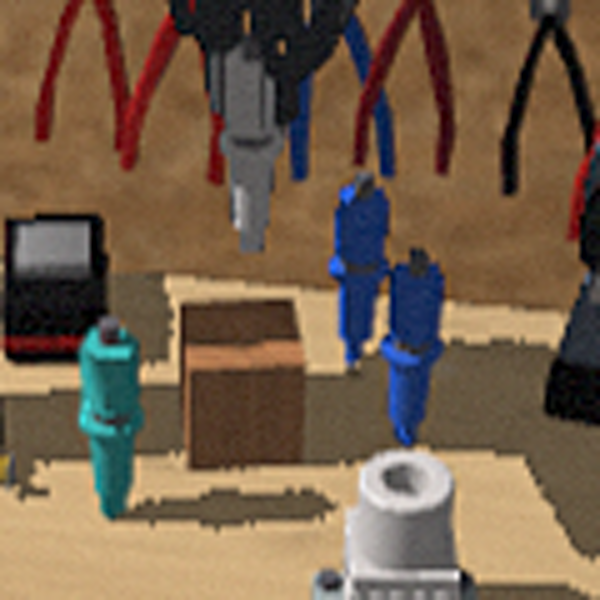

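```bash
python3 - <<'E'
from h import *
im=load('s1')[0]
cv2.imwrite('pics/cs1b.png',cv2.resize(im[115:165,275:310],None,fx=12,fy=12,interpolation=cv2.INTER_NEAREST))
g=cv2.cvtColor(im,cv2.COLOR_BGR2GRAY).astype(int)
print(im[142:163,283:298].astype(int).max(-1)*0+0 if 0 else '')
for v in range(144,163): print(v,[tuple(x) for x in im[v,285:297]] if v==156 else g[v,284:298])
K,T=load('s1')[2:]
for z in (.143+.0,.163): print(proj(K,T,[.5466+.001,.227,z]))
E
```

```text
144 [ 47 107  88  93  89  95  94  96  90  90  71 100 100 102]
145 [ 50 107  91  90  92  92  93  93  94  90  67  96 101  97]
146 [ 50 103 103  82  89  96  93  90  98  88  65  99 101  97]
147 [ 91  99 111 137 118  87  87  93  93  89  57 100  99  97]
148 [ 93  90 108 173 142  98  90  98  92  86  75 100  96  98]
149 [ 95  87  87 171 139 117  92  92  92  92  99  92  98 102]
150 [ 95  84  78 171 136 116  93  96  96  91  99 107 106 102]
151 [ 91  81  84 172 142 113  87  96  94  90 101 106 107 106]
152 [ 94  83  74 151 140 111  90  91  92  94 108 111 110 111]
153 [ 98  87  66 156 137 110  92  91  94  94 106 105 113 114]
154 [ 99  95  94 194 136 115  84  96  92  77 102 100 102 112]
155 [ 98  98 110 162 128 112  91  93  89  90  99  97  99 100]
156 [(np.uint8(58), np.uint8(93), np.uint8(126)), (np.uint8(54), np.uint8(92), np.uint8(128)), (np.uint8(65), np.uint8(95), np.uint8(129)), (np.uint8(103), np.uint8(104), np.uint8(97)), (np.uint8(103), np.uint8(101), np.uint8(105)), (np.uint8(93), np.uint8(93), np.uint8(96)), (np.uint8(89), np.uint8(89), np.uint8(90)), (np.uint8(87), np.uint8(86), np.uint8(93)), (np.uint8(61), np.uint8(103), np.uint8(143)), (np.uint8(53), np.uint8(89), np.uint8(125)), (np.uint8(56), np.uint8(91), np.uint8(127)), (np.uint8(57), np.uint8(90), np.uint8(124))]
157 [ 97 105 102 102  91  93  94  98  85 105 102  94 101  94]
158 [109 105 104 104  91  94  91  93  84 106 101 103 101 103]
159 [106 106 101 104  97  93  97  88  63 112 108 104 103 106]
160 [103  95  91  96 100  98  97  94  86 108 105 106 108 109]
161 [ 99  97  96  88  96  99 101 105 103 106 104 108 107 101]
162 [ 98  94  94 100  98  99 105  96  99 102 106 104 105 100]
(np.float64(289.4642479879821), np.float64(159.33208236894836))
(np.float64(289.5994059408178), np.float64(153.72022206862442))
```

View pics/cs1b.png

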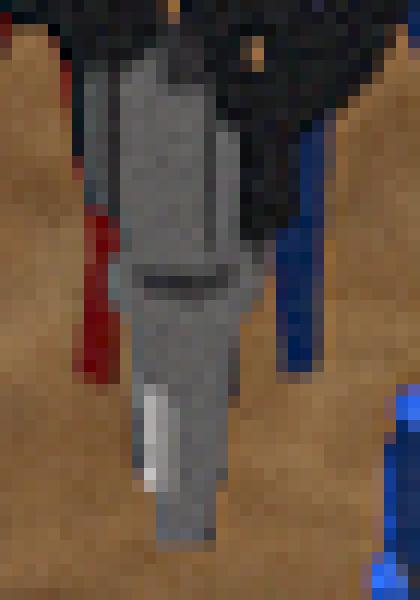

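```bash
python3 - <<'E'
from h import *
im=load('s1')[0].astype(int)
for v in range(146,162):
    s=im[v,282:300,2]-im[v,282:300,0]; f=np.clip(1-s/68,0,1); print(v,s,f.sum().round(1))
K,T=load('s1')[2:]
q=np.linalg.inv(T)@[.547,.227,.15,1];print(K[0,0]/-q[2])
E
```

```text
146 [79 81 59 59 -7  1  4  3  1  3 -2  0 11 73 70 67 43 37] 9.8
147 [69 67 63 59 -4  2  5  4  1  4  3 -5 10 71 69 70 75 73] 8.8
148 [71 65 70 59 -9  4  5  3  1  4  2  1 50 72 71 67 72 72] 8.2
149 [65 64 68 58 -6  4  4  1  1  5 -1  0 74 67 67 71 70 72] 8.1
150 [68 72 68 62 -6  4  4  1  2  1  0  6 76 71 71 70 72 75] 7.8
151 [68 70 68 66 -9  3  4  7  0  3 -1  9 81 71 71 70 74 73] 7.6
152 [72 70 71 62 -8  5  3  4  0  0 -1  9 79 75 71 68 76 70] 7.8
153 [ 69  74  72  67 -10   1   3   4   2   4   1  10  80  74  71  73  70  70] 7.6
154 [66 70 69 71 24 -1  6  5  1  2 -4  4 78 73 72 68 71 70] 7.4
155 [70 69 69 72 62 18 -1  3  4  0  0 51 76 70 70 71 73 70] 6.0
156 [68 68 65 68 74 64 -6  2  3  1  6 82 72 71 67 68 68 71] 4.9
157 [65 70 71 72 75 67 -6  2  4  0  8 76 70 68 68 71 70 69] 4.9
158 [ 68  68  73  72  75  69 -11   1   1  -1   7  82  74  66  67  69  67  69] 4.9
159 [ 72  68  76  73  72  62 -12  -5  -6  -9   6  80  74  75  71  73  73  68] 5.0
160 [69 70 71 72 70 66 29 33 33 36 47 74 72 73 70 69 73 68] 2.4
161 [70 70 70 66 68 69 69 73 74 76 72 68 72 67 68 73 73 68] 0.0
333.0471920039665
```

```bash
python3 - <<'E'
from h import *
for n in ['w2','w3','w4','top0']:
    im,d,K,T=load(n);C=cloud(K,T,d)
    m=(np.abs(C[...,2]-.107)<.005)&(np.abs(C[...,0]-.66)<.07)&(np.abs(C[...,1]-.055)<.06)
    P=C[m];c,r=cv2.minEnclosingCircle(P[:,:2].astype(np.float32)*1000)
    print(n,m.sum(),np.round(c,1),round(r,1),'zmed',np.median(P[:,2]).round(4),P[:,:2].mean(0).round(4))
    v,u=np.nonzero(m)
    # project mask contour onto z=.107 and ellipse fit
    cs,_=cv2.findContours(m.astype(np.uint8),cv2.RETR_EXTERNAL,cv2.CHAIN_APPROX_NONE);cn=max(cs,key=len)[:,0]
    Q=np.array([plane(K,T,a,b,.107)[:2] for a,b in cn])*1000
    print('  ell',cv2.fitEllipse(Q.astype(np.float32)))
    # foot: points z~.012
    f=(np.abs(C[...,2]-.012)<.004)&(np.abs(C[...,0]-.66)<.09)&(np.abs(C[...,1]-.055)<.07)
    print('  foot',f.sum(),C[f].mean(0).round(4), cv2.minAreaRect((C[f][:,:2]*1000).astype(np.float32)) if f.sum()>5 else '')
E
python3 - <<'E'
import sys;sys.path.insert(0,'.')
import os;os.chdir('.')
from h import *
im=load('w2')[0];a=cv2.resize(im[50:160,200:300],None,fx=4,fy=4,interpolation=cv2.INTER_CUBIC)
b=cv2.resize(load('w4')[0][215:325,190:270],None,fx=4,fy=4,interpolation=cv2.INTER_CUBIC)
cv2.imwrite('pics/c24.png',np.hstack([a,b]))
E
```

```text
w2 1759 [659.   68.1] 26.6 zmed 0.1065 [0.6595 0.0679]
  ell ((658.9256591796875, 67.67556762695312), (51.718929290771484, 51.88984298706055), 137.3495635986328)
  foot 762 [0.6603 0.0664 0.0113] ((658.803466796875, 67.73611450195312), (96.03021240234375, 59.942752838134766), 9.375343322753906)
w3 2412 [659.   67.9] 26.7 zmed 0.1065 [0.6593 0.0681]
  ell ((658.5103759765625, 68.27645111083984), (51.799217224121094, 52.177024841308594), 63.90440368652344)
  foot 732 [0.6335 0.0651 0.0114] ((658.96533203125, 67.38472747802734), (96.02729034423828, 59.026798248291016), 9.453125)
w4 1330 [659.   68.6] 26.7 zmed 0.1065 [0.6576 0.0686]
  ell ((657.592529296875, 68.79122924804688), (51.84089279174805, 53.122276306152344), 89.90534973144531)
  foot 522 [0.6214 0.0631 0.0116] ((657.74951171875, 68.53865051269531), (93.86719512939453, 59.22169494628906), 9.8695650100708)
top0 241 [659.8  67.5] 26.7 zmed 0.106 [0.6593 0.0675]
  ell ((659.1964111328125, 67.59228515625), (50.626060485839844, 51.27272033691406), 63.1538200378418)
  foot 106 [0.6236 0.0622 0.0117] ((659.1849365234375, 67.58158874511719), (95.05552673339844, 59.55205154418945), 9.369813919067383)
```

View pics/c24.png

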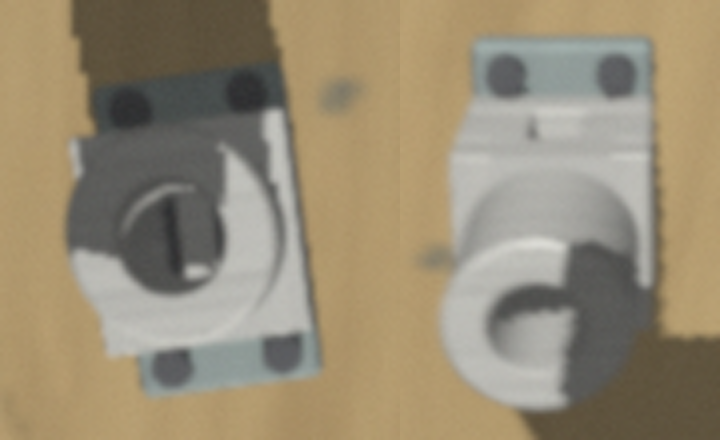

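>>> send_rows(
  moves=[
    [0.0135,-0.0295,0,0],
    [0.0135,-0.0295,0,0],
    [0.0135,-0.0295,0,0],
    [0.0135,-0.0295,0,0],
    [0.0135,-0.0295,0,0],
    [0.0135,-0.0295,0,0],
    [0,0,0,-0.97],
    [0,0,0,-0.97],
    [0,0,0,-0.97],
    [0,0,0,-0.97],
    [0,0,0,-0.97],
    [0,0,0,-0.97],
    [0,0,0,-0.97],
    [0,0,0,-0.97],
    [0,0,0,-0.97],
    [0,0,0,0],
  ],
)

```text
clock: 16.9
eef_pos: [0.6556, 0.0669, 0.2246]
tool_rot: [0.818, -0.575, -0.001, 0.0]
ft_force: [-0.8, 0.3, -2.6]
grip_width: 0.0295
```

```bash
python3 - <<'E'
from h import *
import runpy;runpy.run_path('st.py')
im,d,K,T=shot('scene','s2')
u,v=map(int,proj(K,T,[.66,.068,.15]));print(u,v)
cv2.imwrite('pics/cs2.png',cv2.resize(im[v-35:v+35,u-35:u+35],None,fx=8,fy=8,interpolation=cv2.INTER_NEAREST))
E
```

```text
16.9 [ 1.010e-01  5.760e-01  4.930e-01  1.488e+00  1.000e-03 -1.816e+00] [0.6556 0.0669 0.2246] yaw -1.2244 z [-1.3e-03  5.0e-04 -1.0e+00] F [-0.8  0.3 -2.6] M [-0.06 -0.01  0.04] g 0.0295
322 193
```

View pics/cs2.png

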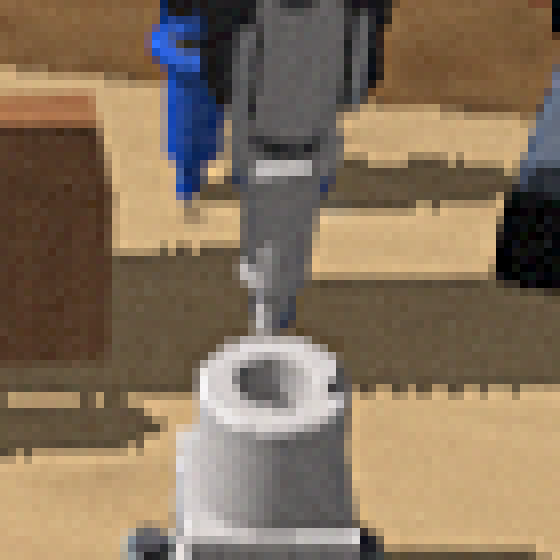

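```bash
python3 - <<'E'
from h import *
im=load('s2')[0].astype(int)
for v in range(180,202): print(v,' '.join('%d,%d,%d'%tuple(x) for x in im[v,316:328]))
K,T=load('s2')[2:]
p=np.array([.656,.067,0])
print([np.round(proj(K,T,p+[0,0,z]),1) for z in (.1356,.1556,.2436-.0365)])
i0=cv2.imread('pics/scene0.png').astype(int)
print('before');
for v in range(186,202,3): print(v,' '.join('%d,%d,%d'%tuple(x) for x in i0[v,316:328]))
E
```

```text
180 71,53,45 89,72,70 106,106,109 130,130,136 124,124,128 104,105,106 106,107,109 90,89,92 81,83,86 85,84,88 85,87,88 88,69,62
181 72,75,83 83,78,76 91,89,91 84,88,88 89,88,91 90,94,93 92,94,96 90,90,93 86,88,89 89,90,92 90,86,88 86,50,41
182 60,80,94 82,85,91 83,83,84 90,89,93 90,94,94 91,93,97 89,89,93 87,89,92 93,94,96 89,92,97 91,89,90 69,67,71
183 99,141,169 90,95,102 92,90,88 95,97,100 92,95,95 92,92,97 93,96,100 93,94,97 90,90,95 91,89,92 85,85,89 66,82,90
184 130,180,215 96,105,111 86,83,85 89,91,91 93,94,99 96,93,98 98,95,100 92,93,95 90,90,91 89,88,91 95,106,116 124,157,183
185 133,183,213 87,96,100 89,84,84 94,91,96 92,94,93 90,92,93 91,93,94 89,89,89 91,92,95 88,87,89 105,122,136 150,199,234
186 125,176,208 95,99,107 86,83,86 93,93,94 94,93,97 96,98,98 91,92,94 90,89,91 92,92,93 95,96,98 104,128,147 130,184,217
187 129,180,215 93,97,105 89,86,87 90,93,93 90,90,93 91,93,96 92,91,95 95,96,95 85,82,90 89,93,97 118,155,176 130,178,211
188 106,144,171 85,91,97 92,90,93 86,88,93 116,116,121 99,101,102 95,95,97 87,89,91 86,82,87 85,92,97 123,163,192 128,176,209
189 55,74,88 79,8
[... 1773 characters left out ...]
,25 167,75,35 141,68,34 120,58,35 93,49,23 96,46,27 91,36,5 96,79,88 138,200,239 137,188,224
189 47,78,93 90,72,79 201,90,38 165,77,40 137,68,39 113,59,35 95,51,32 96,39,15 96,51,38 109,114,125 137,194,233 136,184,219
192 58,84,105 94,74,79 204,94,43 163,77,43 126,62,27 107,57,36 97,52,27 98,41,17 94,57,55 97,131,153 109,153,181 109,147,177
195 69,92,108 62,89,109 70,77,87 105,41,11 170,78,40 86,40,23 94,49,29 76,65,68 63,95,114 67,92,109 66,87,103 62,87,104
198 59,86,103 58,87,103 61,87,106 63,69,80 96,50,37 165,71,32 74,52,49 59,72,83 60,83,99 61,82,94 61,82,98 64,87,105
201 90,94,96 95,93,90 103,99,99 98,98,98 98,98,98 92,94,96 92,90,91 99,92,92 93,88,90 98,101,109 113,142,160 127,167,195
```

>>> send_rows(
  moves=[
    [0,0,0,1],
    [0,0,0,1],
    [0,0,0,1],
    [0,0,0,1],
    [0,0,0,1],
    [0,0,0,1],
    [0,0,0,1],
    [0,0,0,1],
    [0,0,0,1],
    [0,0,0,1],
    [0,0,0,1],
    [0,0,0,1],
    [0,0,0,0.3],
    [0,0,0,0],
  ],
)

```text
clock: 18.35
eef_pos: [0.6564, 0.0671, 0.2268]
tool_rot: [-0.337, 0.941, 0.0, 0.001]
ft_force: [0.8, -0.3, -2.4]
grip_width: 0.0293
```

```bash
python3 - <<'E'
from h import *
import runpy;runpy.run_path('st.py')
im,d,K,T=shot('scene','s3')
u,v=322,193
cv2.imwrite('pics/cs3.png',cv2.resize(im[v-35:v+35,u-35:u+35],None,fx=8,fy=8,interpolation=cv2.INTER_NEAREST))
for v in range(190,201): print(v,' '.join('%d,%d,%d'%tuple(x) for x in im[v,316:328]))
im,d,K,T=shot('wrist','w7')
cv2.imwrite('pics/c7.png',im)
E
```

```text
18.35 [ 1.010e-01  5.750e-01  4.950e-01  1.489e+00  1.000e-03 -5.860e-01] [0.6564 0.0671 0.2268] yaw -2.4541 z [ 0.002  0.001 -1.   ] F [ 0.8 -0.3 -2.4] M [ 0.02 -0.01  0.02] g 0.0293
190 72,88,104 104,117,123 79,74,76 93,92,92 142,144,148 109,110,116 92,90,93 90,93,95 89,90,89 91,93,98 119,155,182 132,181,215
191 73,91,108 133,146,156 147,147,151 128,130,133 118,117,122 106,110,111 93,94,95 88,89,89 94,93,94 92,98,105 124,163,196 132,184,220
192 64,85,99 115,120,124 168,154,155 159,162,170 114,115,119 105,108,111 86,86,88 94,91,93 100,100,99 85,91,101 98,131,156 103,142,173
193 56,78,98 66,74,82 113,96,92 138,140,142 123,123,128 105,102,105 93,91,97 96,98,97 87,89,92 61,78,90 54,74,92 60,76,93
194 65,86,104 56,82,98 69,76,83 107,103,108 104,102,108 98,99,100 93,91,95 91,92,95 72,89,97 63,84,101 60,83,99 65,88,101
195 66,88,105 57,80,98 71,86,99 99,98,103 91,96,97 95,94,97 93,92,94 95,94,98 62,86,99 62,82,101 61,83,96 62,88,102
196 61,84,98 54,78,94 67,83,92 109,107,109 101,103,105 100,103,103 96,95,98 90,89,92 65,86,99 61,84,100 63,84,102 60,79,100
197 58,80,96 62,83,103 71,87,98 108,106,107 98,101,102 104,106,109 102,98,104 97,101,101 63,85,99 63,84,100 64,88,102 62,84,100
198 61,83,102 61,82,100 61,80,97 81,88,96 84,81,76 92,72,66 88,82,84 87,96,107 53,78,97 60,80,97 59,84,98 64,84,100
199 47,69,88 51,77,92 69,91,105 65,88,102 103,107,112 80,75,83 71,83,93 54,79,97 42,67,83 52,77,93 55,77,91 56,81,95
200 112,123,135 168,170,179 173,177,184 175,178,186 180,187,195 172,179,186 166,172,181 170,175,183 158,160,169 125,134,145 67,89,103 52,75,94
```

View pics/cs3.png

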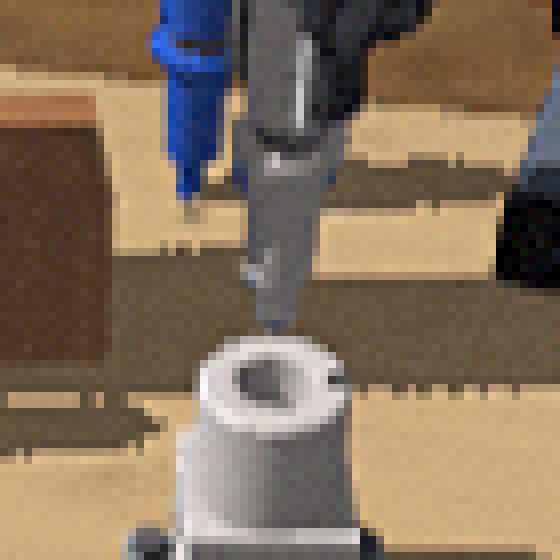

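View pics/c7.png

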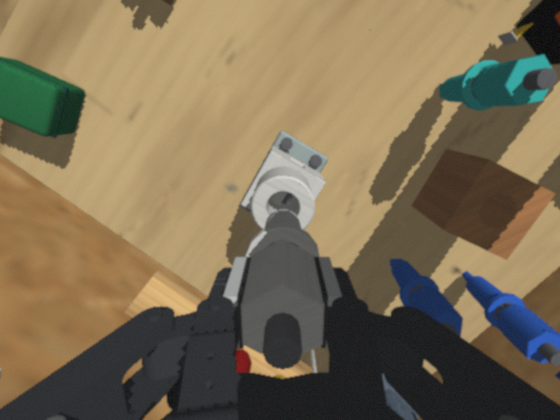

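```bash
python3 - <<'E'
from h import *
im,d,K,T=load('w7')
cv2.imwrite('pics/c7b.png',cv2.resize(im[180:380,220:345],None,fx=4,fy=4,interpolation=cv2.INTER_CUBIC)[:,:])
C=cloud(K,T,d)
for u,v in [(283,325),(283,345),(283,300),(283,285),(262,300),(304,300),(283,245)]: print(u,v,C[v,u].round(4))
m=(np.abs(C[...,2]-.107)<.005)&(np.hypot(C[...,0]-.659,C[...,1]-.068)<.035);P=C[m]
print(m.sum(),cv2.minEnclosingCircle((P[:,:2]*1000).astype(np.float32)))
E
```

```text
283 325 [0.6524 0.0632 0.2738]
283 345 [0.6543 0.0647 0.2806]
283 300 [0.6482 0.0597 0.2673]
283 285 [0.6452 0.0573 0.2638]
262 300 [0.6532 0.0543 0.2666]
304 300 [0.644  0.0659 0.2662]
283 245 [0.6441 0.0564 0.2308]
1797 ((659.30859375, 68.83185577392578), 26.670988082885742)
```

View pics/c7b.png

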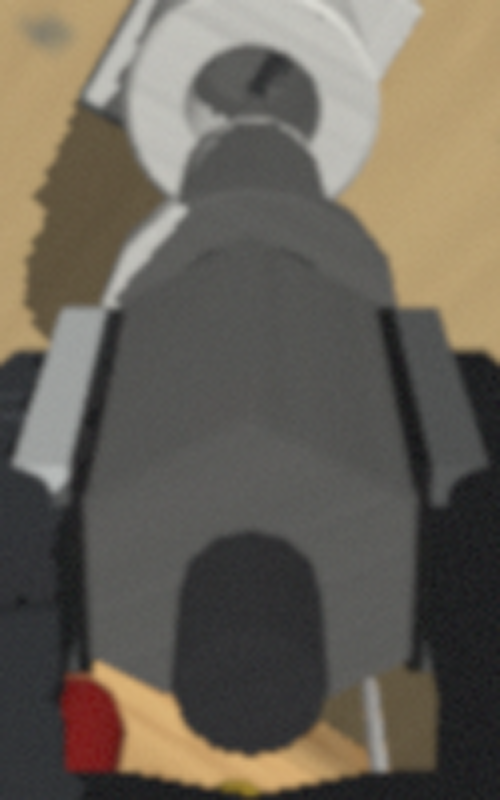

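```bash
python3 - <<'E'
from h import *
im,d,K,T=load('w7')
f=lambda u,v,z:plane(K,T,220-.5+u/4,180-.5+v/4,z)[:2]*1000
a,b,c,e,g=[f(*p,.2665).round(1) for p in [(250,425),(85,495),(418,492),(90,662),(412,668)]]
print(a,b,c,e,g,np.linalg.norm(b-c),'ctr from b,c,a',)
tx=np.array([np.cos(-2.4541),np.sin(-2.4541)])
print('ctr1',a-17.3*tx,'ctr2',(b+c)/2-8.66*tx)
# collar far edge etc; bore mouth ellipse
C=cloud(K,T,d)
m=(np.abs(C[...,2]-.266)<.004)&(np.hypot(C[...,0]-.658,C[...,1]-.068)<.03);print(m.sum(),C[m].mean(0))
E
```

```text
[644.5  56.2] [659.   49.4] [640.2  71.8] [672.7  60.4] [654.4  83.7] 29.243802762294752 ctr from b,c,a
ctr1 [657.87012522  67.17860426] ctr2 [656.29279101  66.09564815]
4957 [0.65348333 0.06398272 0.26580908]
```

>>> send_rows(
  moves=[
    [-0.0027,0,0,0],
    [0,0,0.02,0],
    [0,0,0.02,0],
    [0,0,0.02,0],
    [0,0,0.01,0],
    [0,0,0.01,0],
    [0,0,0,0],
  ],
)

```text
clock: 19.15
eef_pos: [0.6585, 0.0689, 0.1464]
tool_rot: [-0.337, 0.941, 0.0, 0.001]
ft_force: [-1.2, 0.1, -2.9]
grip_width: 0.0294
```

```bash
python3 st.py
```

```text
19.15 [ 1.040e-01  6.080e-01  3.430e-01  1.305e+00  1.000e-03 -5.840e-01] [0.6585 0.0689 0.1464] yaw -2.454 z [ 0.0013  0.001  -1.    ] F [-1.2  0.1 -2.9] M [-0.01  0.03 -0.02] g 0.0294
```

Free so far. Now I'll descend slowly to the plate.

>>> send_rows(
  moves=[
    [0,0,0.003,0],
    [0,0,0.003,0],
    [0,0,0.0015,0],
    [0,0,0.0015,0],
    [0,0,0,0],
  ],
)

```text
clock: 19.65
eef_pos: [0.6591, 0.069, 0.1387]
tool_rot: [-0.337, 0.941, 0.0, 0.002]
ft_force: [-0.1, 1.0, -2.0]
grip_width: 0.0294
```

```bash
python3 st.py
```

```text
19.65 [ 1.040e-01  6.110e-01  3.290e-01  1.285e+00  1.000e-03 -5.840e-01] [0.6591 0.069  0.1387] yaw -2.4541 z [ 0.0036  0.0013 -1.    ] F [-0.1  1.  -2. ] M [ 0.05  0.32 -0.01] g 0.0294
```

>>> send_rows(
  moves=[
    [0,0,0.001,0],
    [0,0,0.001,0],
    [0,0,0.001,0],
    [0,0,0,0],
  ],
)

```text
clock: 20.05
eef_pos: [0.6589, 0.069, 0.1355]
tool_rot: [-0.337, 0.941, 0.0, 0.002]
ft_force: [-1.3, 0.2, -1.9]
grip_width: 0.0292
```

```bash
python3 st.py
```

```text
20.05 [ 1.040e-01  6.130e-01  3.240e-01  1.279e+00  1.000e-03 -5.840e-01] [0.6589 0.069  0.1355] yaw -2.4541 z [ 0.003   0.0012 -1.    ] F [-1.3  0.2 -1.9] M [0.07 0.46 0.02] g 0.0292
```

>>> send_rows(
  moves=[
    [0,0,0.001,0],
    [0,0,0.001,0],
    [0,0,0,0],
  ],
)

```text
clock: 20.35
eef_pos: [0.6588, 0.069, 0.1334]
tool_rot: [-0.337, 0.942, 0.0, 0.001]
ft_force: [-2.0, -1.2, -2.2]
grip_width: 0.0292
```

```bash
python3 st.py
```

```text
20.35 [ 1.040e-01  6.140e-01  3.210e-01  1.275e+00  1.000e-03 -5.840e-01] [0.6588 0.069  0.1334] yaw -2.4541 z [ 0.0027  0.0012 -1.    ] F [-2.  -1.2 -2.2] M [ 0.08  0.7  -0.01] g 0.0292
```

>>> send_rows(
  moves=[
    [0.0006,0.0003,0.001,0],
    [0,0,0.001,0],
    [0,0,0,0],
  ],
)

```text
clock: 20.65
eef_pos: [0.6586, 0.0689, 0.1316]
tool_rot: [-0.337, 0.941, -0.0, 0.002]
ft_force: [-0.8, 0.8, -2.3]
grip_width: 0.0295
```

```bash
python3 st.py
```

```text
20.65 [ 1.040e-01  6.140e-01  3.150e-01  1.268e+00  1.000e-03 -5.840e-01] [0.6586 0.0689 0.1316] yaw -2.4541 z [ 0.0038  0.0014 -1.    ] F [-0.8  0.8 -2.3] M [ 0.2   0.41 -0.06] g 0.0295
```

>>> send_rows(
  moves=[
    [0,0,0.001,0],
    [0,0,0.001,0],
    [0,0,0,0],
  ],
)

```text
clock: 20.95
eef_pos: [0.6586, 0.0689, 0.1299]
tool_rot: [-0.337, 0.941, -0.0, 0.002]
ft_force: [-2.8, 0.8, 0.8]
grip_width: 0.0293
```

```bash
python3 st.py
```

```text
20.95 [ 1.040e-01  6.150e-01  3.130e-01  1.265e+00  1.000e-03 -5.840e-01] [0.6586 0.0689 0.1299] yaw -2.4541 z [ 0.0039  0.0014 -1.    ] F [-2.8  0.8  0.8] M [ 0.21  0.6  -0.07] g 0.0293
```

>>> send_rows(
  moves=[
    [0,0,0.001,0],
    [0,0,0.001,0],
    [0,0,0.001,0],
    [0,0,0,0],
  ],
)

```text
clock: 21.35
eef_pos: [0.6586, 0.0689, 0.1281]
tool_rot: [-0.337, 0.941, -0.0, 0.002]
ft_force: [-4.9, 1.4, 6.6]
grip_width: 0.0293
```

```bash
python3 st.py
```

```text
21.35 [ 1.040e-01  6.150e-01  3.080e-01  1.259e+00  1.000e-03 -5.840e-01] [0.6586 0.0689 0.1281] yaw -2.4541 z [ 0.0047  0.0015 -1.    ] F [-4.9  1.4  6.6] M [0.24 1.28 0.03] g 0.0293
```

>>> send_rows(
  moves=[
    [0.0008,0.0004,0.001,0],
    [0,0,0.001,0],
    [0,0,0.001,0],
    [0,0,0,0],
  ],
)

```text
clock: 21.75
eef_pos: [0.6585, 0.0689, 0.127]
tool_rot: [-0.337, 0.941, -0.0, 0.004]
ft_force: [-6.7, 0.6, 12.0]
grip_width: 0.0292
```

```bash
python3 st.py
```

```text
21.75 [ 1.040e-01  6.130e-01  3.020e-01  1.252e+00  1.000e-03 -5.840e-01] [0.6585 0.0689 0.127 ] yaw -2.4541 z [ 0.0076  0.002  -1.    ] F [-6.7  0.6 12. ] M [ 0.32  1.56 -0.01] g 0.0292
```

>>> send_rows(
  moves=[
    [0.0008,0.0004,0.001,0],
    [0,0,0.001,0],
    [0,0,0.001,0],
    [0,0,0,0],
  ],
)

```text
clock: 22.15
eef_pos: [0.6585, 0.0689, 0.126]
tool_rot: [-0.337, 0.941, -0.001, 0.005]
ft_force: [-6.3, 0.6, 17.8]
grip_width: 0.0293
```

```bash
python3 st.py
```

```text
22.15 [ 1.040e-01  6.110e-01  2.960e-01  1.245e+00  1.000e-03 -5.840e-01] [0.6585 0.0689 0.126 ] yaw -2.454 z [ 0.0104  0.0026 -0.9999] F [-6.3  0.6 17.8] M [0.28 1.84 0.04] g 0.0293
```

>>> send_rows(
  moves=[
    [0,0,0.001,0],
    [0,0,0.001,0],
    [0,0,0.001,0],
    [0,0,0,0],
  ],
)

```text
clock: 22.55
eef_pos: [0.6585, 0.069, 0.1258]
tool_rot: [-0.337, 0.941, -0.001, 0.006]
ft_force: [-11.1, 0.2, 29.1]
grip_width: 0.0293
```

```bash
python3 - <<'E'
from h import *
import runpy;runpy.run_path('st.py')
im,d,K,T=shot('scene','s4')
u,v=322,205
cv2.imwrite('pics/cs4.png',cv2.resize(im[v-35:v+35,u-35:u+35],None,fx=8,fy=8,interpolation=cv2.INTER_NEAREST))
E
```

```text
22.55 [ 0.104  0.61   0.293  1.241  0.002 -0.584] [0.6585 0.069  0.1258] yaw -2.4539 z [ 0.0124  0.003  -0.9999] F [-11.1   0.2  29.1] M [0.26 3.   0.05] g 0.0293
```

View pics/cs4.png

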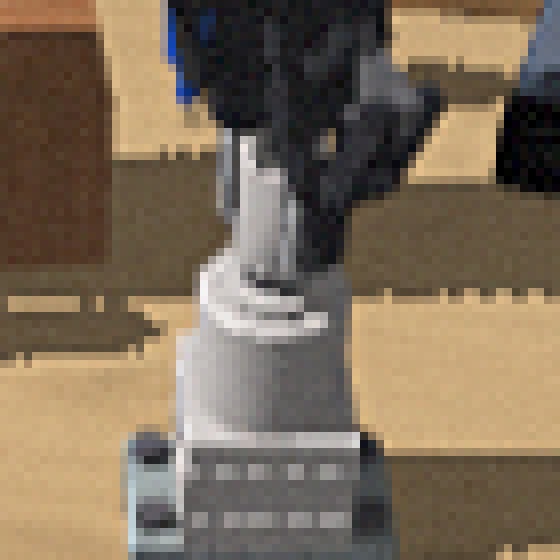

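>>> send_rows(
  moves=[
    [0,0,-0.003,0],
    [0,0,-0.003,0],
    [0,0,0,0],
  ],
)

```text
clock: 22.9
eef_pos: [0.6584, 0.0689, 0.126]
tool_rot: [-0.337, 0.941, -0.0, 0.004]
ft_force: [-2.1, 1.8, 9.4]
grip_width: 0.0293
```

>>> send_rows(
  moves=[
    [0,0,0,0],
    [0,0,0,0],
    [0,0,0,0],
    [0,0,0,0],
    [0,0,0,0],
  ],
  claw=1,
)

```text
clock: 23.4
eef_pos: [0.6567, 0.0683, 0.1232]
tool_rot: [-0.337, 0.942, -0.0, 0.002]
ft_force: [-0.3, -0.2, -0.3]
grip_width: 0.0856
```

```bash
python3 st.py
```

```text
23.4 [ 1.030e-01  6.160e-01  2.960e-01  1.248e+00  1.000e-03 -5.840e-01] [0.6567 0.0683 0.1232] yaw -2.4543 z [ 0.0029  0.001  -1.    ] F [-0.3 -0.2 -0.3] M [0.   0.04 0.04] g 0.0856
```

>>> send_rows(
  moves=[
    [0,0,-0.02,0],
    [0,0,-0.035,0],
    [0,0,-0.035,0],
    [0,0,-0.035,0],
    [0,0,-0.03,0.5],
    [0,0,0,1],
    [0,0,0,1],
    [0,0,0,1],
    [0,0,0,1],
    [0,0,0,0],
  ],
)

```text
clock: 24.4
eef_pos: [0.6563, 0.0682, 0.2786]
tool_rot: [-0.119, 0.993, 0.0, 0.002]
ft_force: [0.2, -0.6, -0.8]
grip_width: 0.0851
```

```bash
python3 - <<'E'
from h import *
import runpy;runpy.run_path('st.py')
im,d,K,T=shot('wrist','w8')
C=cloud(K,T,d)
m=(np.hypot(C[...,0]-.659,C[...,1]-.068)<.014)&(C[...,2]>.15)&(C[...,2]<.19)
print(np.histogram(C[m][:,2],bins=np.arange(.15,.19,.002)))
for n in ['w2','w3','w4','w8']:
    im,d,K,T=load(n);C=cloud(K,T,d)
    # drift: grip z~.054(top), colour; print points in region
    m=(C[...,2]>.036)&(C[...,2]<.075)&(np.abs(C[...,0]-.53)<.13)&(np.abs(C[...,1]+.155)<.05)
    if m.sum()<30: continue
    P=C[m];print(n,m.sum(),cv2.minAreaRect((P[:,:2]*1000).astype(np.float32)))
    g=m&(C[...,2]>.050);Q=C[g]
    print('  grip',g.sum(),Q.mean(0).round(4),np.percentile(Q[:,2],[10,50,90]).round(4),cv2.minAreaRect((Q[:,:2]*1000).astype(np.float32)))
    b=m&(C[...,0]>.5);print('  blade z',[ (x.round(3),np.median(C[b&(np.abs(C[...,0]-x)<.005)][:,1]).round(4),np.median(C[b&(np.abs(C[...,0]-x)<.005)][:,2]).round(4)) for x in np.arange(.5,.63,.02) if (b&(np.abs(C[...,0]-x)<.005)).sum()>3])
E
```

```text
24.4 [ 1.03e-01  5.74e-01  6.27e-01  1.62e+00  1.00e-03 -1.34e-01] [0.6563 0.0682 0.2786] yaw -2.904 z [ 0.0034  0.001  -1.    ] F [ 0.2 -0.6 -0.8] M [-0.04 -0.03 -0.04] g 0.0851
(array([  1,   0,   0,   1,   1,   1,  30, 561,  70,  12,   9,  12,  11,
        24, 177,  18,   0,   0,   0,   0]), array([0.15 , 0.152, 0.154, 0.156, 0.158, 0.16 , 0.162, 0.164, 0.166,
       0.168, 0.17 , 0.172, 0.174, 0.176, 0.178, 0.18 , 0.182, 0.184,
       0.186, 0.188, 0.19 ]))
w2 1145 ((508.138427734375, -163.0281219482422), (133.11721801757812, 15.425700187683105), 8.82834529876709)
  grip 315 [ 0.463  -0.1702  0.0532] [0.0514 0.0534 0.0546] ((461.83172607421875, -170.35491943359375), (39.36227798461914, 15.012625694274902), 9.074413299560547)
  blade z [(np.float64(0.5), np.float64(-0.165), np.float64(0.0392)), (np.float64(0.52), np.float64(-0.162), np.float64(0.0393)), (np.float64(0.54), np.float64(-0.1588), np.float64(0.0394)), (np.float64(0.56), np.float64(-0.1558), np.float64(0.0381))]
w3 1591 ((509.9437255859375, -162.87075805664062), (135.7864227294922, 16.72360610961914), 8.996183395385742)
[... 521 characters left out ...]
557617)
  grip 737 [ 0.4621 -0.1691  0.0532] [0.0514 0.0533 0.0547] ((462.3100891113281, -169.60504150390625), (39.59880828857422, 16.14809226989746), 9.927412033081055)
  blade z [(np.float64(0.5), np.float64(-0.1632), np.float64(0.0394)), (np.float64(0.52), np.float64(-0.1609), np.float64(0.0393)), (np.float64(0.54), np.float64(-0.1574), np.float64(0.0393)), (np.float64(0.56), np.float64(-0.1549), np.float64(0.0382))]
w8 628 ((552.7112426757812, -155.8158416748047), (51.50113296508789, 13.267731666564941), 9.065388679504395)<stdin>:14: RuntimeWarning: Mean of empty slice.
  ret = um.true_divide(
Traceback (most recent call last):
IndexError: index -1 is out of bounds for axis 0 with size 0
```

View pics/w8.png

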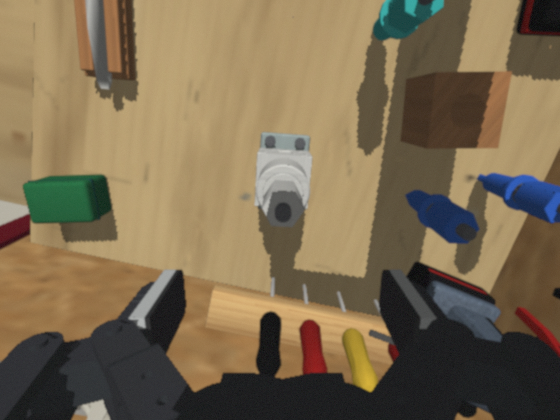

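>>> send_rows(
  moves=[
    [0,0,0,0.79],
    [0.0286,-0.0256,0,0],
    [0.0286,-0.0256,0,0],
    [0.0286,-0.0256,0.01,0],
    [0.0286,-0.0256,0.015,0],
    [0.0286,-0.0256,0.015,0],
    [0.0286,-0.0256,0.015,0],
    [0.0286,-0.0256,0.015,0],
    [0.0286,-0.0256,0.01,0],
    [0,0,0,0],
  ],
)

```text
clock: 25.45
eef_pos: [0.459, -0.1723, 0.1963]
tool_rot: [-0.077, 0.997, 0.001, -0.0]
ft_force: [0.6, 0.9, -0.9]
grip_width: 0.0856
```

```bash
python3 - <<'E'
from h import *
import runpy;runpy.run_path('st.py')
im,d,K,T=shot('wrist','w9')
C=cloud(K,T,d)
m=(C[...,2]>.036)&(C[...,2]<.075)&(np.abs(C[...,0]-.53)<.13)&(np.abs(C[...,1]+.155)<.05)
P=C[m];print(m.sum(),cv2.minAreaRect((P[:,:2]*1000).astype(np.float32)))
g=m&(C[...,2]>.050);Q=C[g]
print('  grip',g.sum(),np.percentile(Q[:,2],[10,50,90]).round(4),cv2.minAreaRect((Q[:,:2]*1000).astype(np.float32)))
E
```

```text
25.45 [-3.600e-01  2.410e-01 -8.700e-02  1.244e+00  1.000e-03 -5.150e-01] [ 0.459  -0.1723  0.1963] yaw -2.9867 z [-9.0e-04  1.4e-03 -1.0e+00] F [ 0.6  0.9 -0.9] M [ 0.02 -0.04 -0.01] g 0.0856
1745 ((508.518310546875, -164.6163787841797), (133.44491577148438, 17.27931785583496), 7.92596960067749)
  grip 714 [0.0515 0.0531 0.0542] ((461.771484375, -171.11273193359375), (38.8148193359375, 15.166726112365723), 9.365214347839355)
```

View pics/w9.png

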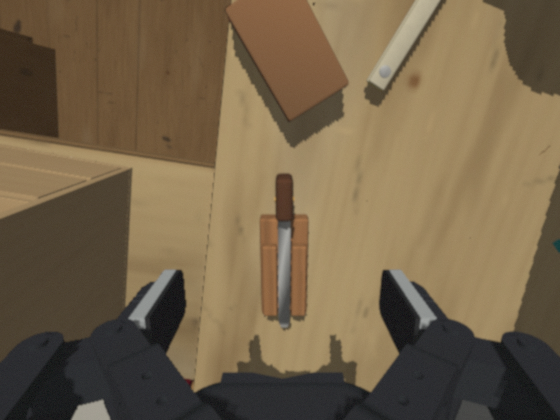

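>>> send_rows(
  moves=[
    [-0.0033,0.0012,0.03,0],
    [0,0,0.04,0],
    [0,0,0.04,0],
    [0,0,0.03,0],
    [0,0,0.02,0],
    [0,0,0.016,0],
    [0,0,0,0],
  ],
)

```text
clock: 26.2
eef_pos: [0.4661, -0.1666, 0.0199]
tool_rot: [-0.081, 0.997, 0.001, 0.0]
ft_force: [-0.4, -0.9, -0.5]
grip_width: 0.0855
```

>>> send_rows(
  moves=[
    [0,0,0,0],
    [0,0,0,0],
    [0,0,0,0],
    [0,0,0,0],
    [0,0,0,0],
    [0,0,0,0],
    [0,0,0,0],
  ],
  claw=-1,
)

```text
clock: 26.9
eef_pos: [0.4671, -0.1683, 0.0225]
tool_rot: [-0.079, 0.997, 0.0, 0.003]
ft_force: [-1.8, 0.8, 5.3]
grip_width: 0.0149
```

```bash
python3 st.py
```

```text
26.9 [-0.347  0.427 -0.328  0.812  0.002 -0.506] [ 0.4671 -0.1683  0.0225] yaw -2.9833 z [ 5.e-03  7.e-04 -1.e+00] F [-1.8  0.8  5.3] M [0.04 0.14 0.05] g 0.0149
```

>>> send_rows(
  moves=[
    [0,0,-0.01,0],
    [0,0,-0.02,0],
    [0,0,-0.03,0],
    [-0.003,0.033,-0.01,0],
    [-0.003,0.033,0,0],
    [-0.004,0.034,0,0],
    [-0.004,0.034,0,0],
    [-0.004,0.034,0,0],
    [-0.004,0.034,0,0],
    [0,0,0,0],
    [0,0,0,0],
  ],
)

```text
clock: 28.0
eef_pos: [0.4557, 0.0353, 0.0919]
tool_rot: [-0.08, 0.997, 0.0, 0.001]
ft_force: [-0.5, 0.3, -2.3]
grip_width: 0.0151
```

```bash
python3 - <<'E'
from h import *
import runpy;runpy.run_path('st.py')
for n,nm in (('wrist','w10'),('top','t10'),('scene','s10')):
    im,d,K,T=shot(n,nm)
a=load('t10')[0][150:290,200:330];b=load('s10')[0][170:290,220:340]
cv2.imwrite('pics/c10.png',np.hstack([cv2.resize(a,(390,420),interpolation=cv2.INTER_CUBIC),cv2.resize(b,(400,420),interpolation=cv2.INTER_CUBIC)]))
E
```

```text
28.0 [ 0.077  0.27  -0.345  0.953  0.    -0.084] [0.4557 0.0353 0.0919] yaw -2.9811 z [ 2.7e-03  7.0e-04 -1.0e+00] F [-0.5  0.3 -2.3] M [0.04 0.09 0.01] g 0.0151
```

View pics/w10.png

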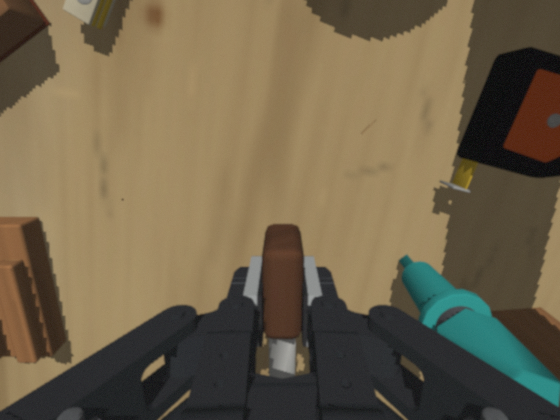

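View pics/c10.png

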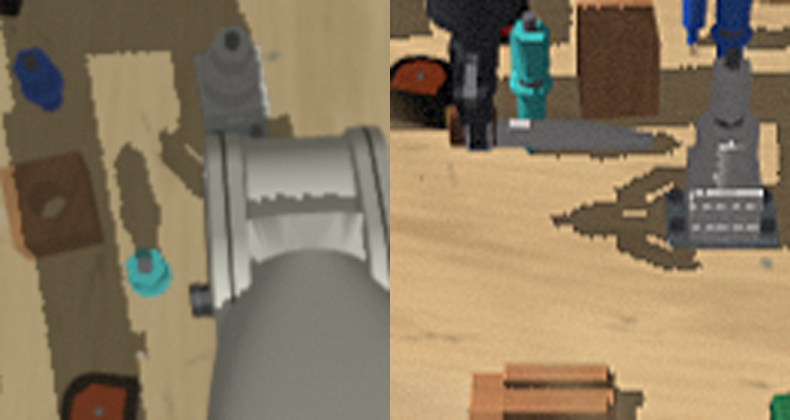

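```bash
python3 - <<'E'
from h import *
im,d,K,T=load('s10');C=cloud(K,T,d)
m=(C[...,2]>.06)&(C[...,2]<.13)&(C[...,0]>.475)&(C[...,0]<.625)&(np.abs(C[...,1]-.045)<.035)
P=C[m];print(m.sum(),P.min(0),P.max(0))
for x in np.arange(.48,.62,.01):
    q=P[np.abs(P[:,0]-x)<.004]
    if len(q): print(x.round(2),len(q),np.median(q[:,1]).round(4),q[:,2].min().round(4),q[:,2].max().round(4))
# grip rear end from wrist: depth z top
im,d,K,T=load('w10');C=cloud(K,T,d)
m=(C[...,2]>.10)&(C[...,2]<.16)&(np.hypot(C[...,0]-.452,C[...,1]-.035)<.035)
v,u=np.nonzero(m);im2=im.astype(int)
br=m&(im2[...,2]-im2[...,0]>25);Q=C[br];print(br.sum(),np.median(Q[:,2]),cv2.minAreaRect((Q[:,:2]*1000).astype(np.float32)))
# top-surface slope
t=Q[np.abs(Q[:,2]-np.median(Q[:,2]))<.004];A=np.c_[t[:,:2],np.ones(len(t))];print(np.linalg.lstsq(A,t[:,2],rcond=None)[0])
for z in (.125,.128): print([plane(K,T,a,b,z)[:2].round(4) for a,b in [(268,228),(300,228),(264,335),(302,335)]])
cv2.imwrite('pics/c10s.png',cv2.resize(load('s10')[0][190:230,225:325],None,fx=8,fy=8,interpolation=cv2.INTER_NEAREST))
E
```

```text
326 [0.47512961 0.03009187 0.08759234] [0.59750917 0.06127114 0.11177379]
0.48 23 0.0355 0.088 0.111
0.49 20 0.0349 0.0887 0.111
0.5 23 0.0373 0.0883 0.1091
0.51 23 0.0385 0.0907 0.1118
0.52 20 0.041 0.0883 0.1111
0.53 24 0.0428 0.0909 0.1094
0.54 24 0.0437 0.0876 0.1106
0.55 24 0.046 0.0895 0.1099
0.56 21 0.0466 0.0912 0.109
0.57 18 0.0479 0.0903 0.1055
0.58 20 0.0509 0.0902 0.1046
0.59 14 0.0517 0.0907 0.1011
0.6 4 0.0555 0.089 0.0976
4057 0.12236386320437935 ((449.98931884765625, 33.187984466552734), (39.66327667236328, 63.555519104003906), 10.692343711853027)
[0.02489217 0.01262059 0.11081084]
[array([0.4223, 0.0243]), array([0.4205, 0.0353]), array([0.4661, 0.0293]), array([0.4637, 0.0438])]
[array([0.4212, 0.0243]), array([0.4194, 0.035 ]), array([0.4638, 0.0291]), array([0.4615, 0.0432])]
```

View pics/c10s.png

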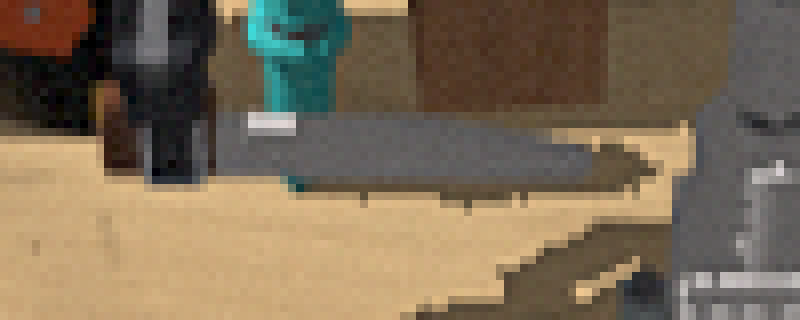

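```bash
python3 - <<'E'
from h import *
im,d,K,T=load('s10')
for y in (.055,.058):
    c,r=ray(K,T,298.7,210);print(c+r*(y-c[1])/r[1])
E
```

```text
[0.59940532 0.055      0.09339688]
[0.59910374 0.058      0.09087292]
```

>>> send_rows(
  moves=[
    [0,-0.0006,0.02,-0.04],
    [0,0,0.02,0],
    [0,0,0.015,0],
    [0,0,0.0095,0],
    [0,0,0,0],
  ],
)

```text
clock: 28.65
eef_pos: [0.4554, 0.0333, 0.0263]
tool_rot: [-0.08, 0.997, 0.0, 0.0]
ft_force: [0.0, -0.6, -1.3]
grip_width: 0.0149
```

```bash
python3 - <<'E'
from h import *
import runpy;runpy.run_path('st.py')
im,d,K,T=shot('scene','s11')
C=cloud(K,T,d)
m=(C[...,2]>.015)&(C[...,2]<.06)&(C[...,0]>.475)&(C[...,0]<.607)&(np.abs(C[...,1]-.045)<.035)
P=C[m]
for x in np.arange(.48,.62,.01):
    q=P[np.abs(P[:,0]-x)<.004]
    if len(q): print(x.round(2),len(q),np.median(q[:,1]).round(4),np.percentile(q[:,2],[4,96]).round(4))
cv2.imwrite('pics/c11s.png',cv2.resize(im[190:260,240:340],None,fx=8,fy=8,interpolation=cv2.INTER_NEAREST))
E
```

```text
28.65 [ 0.073  0.36  -0.425  0.785  0.001 -0.088] [0.4554 0.0333 0.0263] yaw -2.9809 z [ 6.e-04  9.e-04 -1.e+00] F [ 0.  -0.6 -1.3] M [ 0.    0.11 -0.  ] g 0.0149
0.48 20 0.0334 [0.0274 0.0452]
0.49 23 0.0347 [0.0243 0.0449]
0.5 23 0.0368 [0.024 0.046]
0.51 23 0.0395 [0.0223 0.0437]
0.52 22 0.0409 [0.025 0.044]
0.53 23 0.0407 [0.0241 0.0454]
0.54 24 0.0433 [0.0231 0.046 ]
0.55 23 0.0441 [0.0257 0.0431]
0.56 21 0.0465 [0.0252 0.0412]
0.57 17 0.0484 [0.0245 0.0385]
0.58 19 0.0511 [0.0265 0.0371]
0.59 13 0.0535 [0.0256 0.0347]
0.6 3 0.0519 [0.0286 0.0329]
```

View pics/c11s.png

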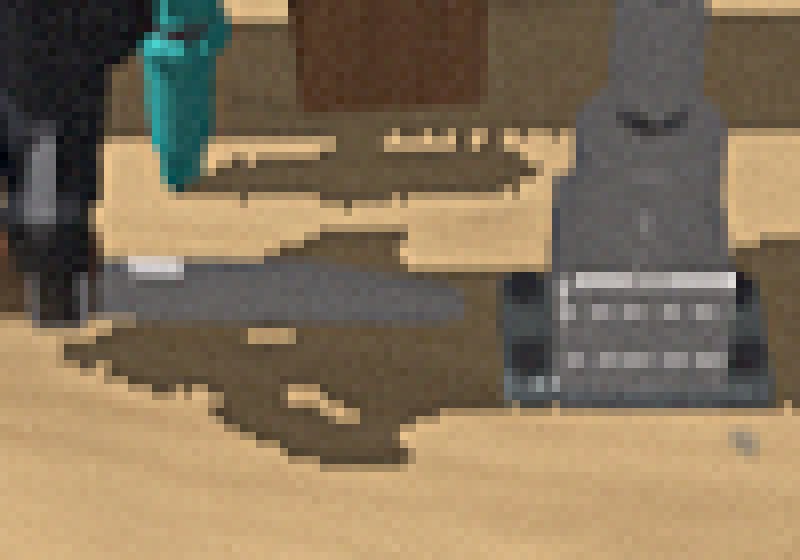

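>>> send_rows(
  moves=[
    [-0.005,0.001,-0.0007,-0.04],
    [-0.01,0,0,0],
    [-0.01,0,0,0],
    [0,0,0,0],
    [0,0,0,0],
  ],
)

```text
clock: 29.2
eef_pos: [0.4815, 0.0396, 0.0284]
tool_rot: [-0.083, 0.997, 0.0, 0.002]
ft_force: [0.2, 0.2, -1.4]
grip_width: 0.0153
```

```bash
cat > sl.py <<'E'
from h import *
import runpy;runpy.run_path('st.py')
o=monitor.get_obs();p=o['eef_pos'][:2]-[.659,.0683];a=.1645
s=p@[np.cos(a),np.sin(a)];t=p@[-np.sin(a),np.cos(a)]
M=R.from_quat(o['tool_rot']).as_matrix();yw=np.arctan2(-M[1,0],-M[0,0])
print('sleeve s,t mm',(s*1e3).round(2),(t*1e3).round(2),'tip s',((s+.1445)*1e3).round(1),'tip t',((t+.1445*(yw-a))*1e3).round(2),'dyaw',(yw-a).round(4))
E
python3 sl.py
```

```text
29.2 [ 0.081  0.397 -0.357  0.812  0.001 -0.085] [0.4815 0.0396 0.0284] yaw -2.9749 z [ 0.0038  0.0012 -1.    ] F [ 0.2  0.2 -1.4] M [0.01 0.11 0.03] g 0.0153
sleeve s,t mm -179.8 0.73 tip s -35.3 tip t 1.05 dyaw 0.0022
```

>>> send_rows(
  moves=[
    [-0.004,-0.0005,0.0005,0],
    [-0.004,0,0,0],
    [-0.004,0,0,0],
    [0,0,0,0],
  ],
)

```text
clock: 29.6
eef_pos: [0.4937, 0.041, 0.0279]
tool_rot: [-0.083, 0.997, 0.0, 0.002]
ft_force: [0.1, -0.2, -2.0]
grip_width: 0.0152
```

```bash
python3 sl.py
```

```text
29.6 [ 0.082  0.417 -0.326  0.823  0.001 -0.084] [0.4937 0.041  0.0279] yaw -2.9751 z [ 0.0044  0.0013 -1.    ] F [ 0.1 -0.2 -2. ] M [-0.04  0.08 -0.03] g 0.0152
sleeve s,t mm -167.5 0.11 tip s -23.0 tip t 0.4 dyaw 0.002
```

Entered the slot without contact. I'll advance under the arbor.

>>> send_rows(
  moves=[
    [-0.005,0,0,0],
    [-0.005,0,0,0],
    [-0.005,0,0,0],
    [-0.005,0,0,0],
    [-0.004,0,0,0],
    [0,0,0,0],
  ],
)

```text
clock: 30.2
eef_pos: [0.5174, 0.045, 0.0279]
tool_rot: [-0.083, 0.997, 0.0, 0.002]
ft_force: [0.1, -0.3, -1.8]
grip_width: 0.0153
```

```bash
python3 sl.py
```

```text
30.2 [ 0.086  0.456 -0.26   0.85   0.001 -0.08 ] [0.5174 0.045  0.0279] yaw -2.975 z [ 0.0043  0.0013 -1.    ] F [ 0.1 -0.3 -1.8] M [ 0.01  0.14 -0.03] g 0.0153
sleeve s,t mm -143.49 0.19 tip s 1.0 tip t 0.49 dyaw 0.002
```

>>> send_rows(
  moves=[
    [-0.003,0,0.0006,0],
    [-0.003,0,0.0006,0],
    [0,0,0.0004,0],
    [0,0,0,0],
  ],
)

```text
clock: 30.6
eef_pos: [0.523, 0.0459, 0.0266]
tool_rot: [-0.083, 0.997, 0.0, 0.002]
ft_force: [0.2, -1.2, -0.5]
grip_width: 0.0153
```

```bash
python3 sl.py
```

```text
30.6 [ 0.087  0.466 -0.246  0.853  0.001 -0.079] [0.523  0.0459 0.0266] yaw -2.9751 z [ 0.0046  0.0013 -1.    ] F [ 0.2 -1.2 -0.5] M [ 0.03 -0.2   0.03] g 0.0153
sleeve s,t mm -137.8 0.19 tip s 6.7 tip t 0.47 dyaw 0.002
```

>>> send_rows(
  moves=[
    [-0.002,0,0,0],
    [-0.002,0,0,0],
    [-0.002,0,0,0],
    [0,0,0,0],
  ],
)

```text
clock: 31.0
eef_pos: [0.529, 0.0469, 0.0265]
tool_rot: [-0.083, 0.997, 0.0, 0.002]
ft_force: [-0.3, -0.3, 0.6]
grip_width: 0.0152
```

```bash
python3 sl.py
```

```text
31.0 [ 0.088  0.476 -0.229  0.861  0.001 -0.078] [0.529  0.0469 0.0265] yaw -2.9752 z [ 0.0043  0.0013 -1.    ] F [-0.3 -0.3  0.6] M [-0.01 -0.18  0.02] g 0.0152
sleeve s,t mm -131.8 0.19 tip s 12.7 tip t 0.46 dyaw 0.0019
```

>>> send_rows(
  moves=[
    [-0.002,0,0,0],
    [-0.002,0,0,0],
    [-0.001,0,0,0],
    [0,0,0,0],
  ],
)

```text
clock: 31.4
eef_pos: [0.5312, 0.0473, 0.0263]
tool_rot: [-0.083, 0.997, 0.0, -0.0]
ft_force: [-7.6, -0.7, 6.5]
grip_width: 0.0154
```

```bash
python3 sl.py
```

```text
31.4 [ 0.089  0.483 -0.218  0.871  0.001 -0.078] [0.5312 0.0473 0.0263] yaw -2.9753 z [-6.e-04  5.e-04 -1.e+00] F [-7.6 -0.7  6.5] M [-0.19  0.92 -0.05] g 0.0154
sleeve s,t mm -129.53 0.25 tip s 15.0 tip t 0.51 dyaw 0.0018
```

Contact at about tip 14, and the force is rising as expected. I'll keep on gently.

>>> send_rows(
  moves=[
    [-0.0015,0,0,0],
    [-0.0015,0,0,0],
    [0,0,0,0],
  ],
)

```text
clock: 31.7
eef_pos: [0.5322, 0.0473, 0.026]
tool_rot: [-0.083, 0.997, -0.0, -0.002]
ft_force: [-11.1, -1.8, 9.8]
grip_width: 0.0152
```

```bash
python3 sl.py
```

```text
31.7 [ 0.089  0.488 -0.211  0.876 -0.    -0.077] [0.5322 0.0473 0.026 ] yaw -2.9758 z [-4.2e-03 -5.0e-04 -1.0e+00] F [-11.1  -1.8   9.8] M [-0.45  1.59 -0.05] g 0.0152
sleeve s,t mm -128.49 0.04 tip s 16.0 tip t 0.22 dyaw 0.0013
```

>>> send_rows(
  moves=[
    [-0.0015,0,0,0],
    [-0.0015,0,0,0],
    [0,0,0,0],
  ],
)

```text
clock: 32.0
eef_pos: [0.5333, 0.0475, 0.0256]
tool_rot: [-0.083, 0.997, -0.0, -0.004]
ft_force: [-14.1, -3.1, 10.1]
grip_width: 0.0152
```

```bash
python3 sl.py
```

```text
32.0 [ 0.089  0.492 -0.204  0.882 -0.    -0.077] [0.5333 0.0475 0.0256] yaw -2.9759 z [-0.0077 -0.0011 -1.    ] F [-14.1  -3.1  10.1] M [-0.56  2.19 -0.09] g 0.0152
sleeve s,t mm -127.4 0.02 tip s 17.1 tip t 0.2 dyaw 0.0012
```

>>> send_rows(
  moves=[
    [-0.0015,0,-0.0006,0],
    [-0.0015,0,-0.0004,0],
    [-0.001,0,0,0],
    [0,0,0,0],
  ],
)

```text
clock: 32.4
eef_pos: [0.5374, 0.0484, 0.0261]
tool_rot: [-0.083, 0.997, 0.0, -0.004]
ft_force: [-11.5, -2.5, 6.5]
grip_width: 0.0149
```

```bash
python3 sl.py
```

```text
32.4 [ 0.09   0.498 -0.192  0.888  0.    -0.076] [0.5374 0.0484 0.0261] yaw -2.9756 z [-7.7e-03 -6.0e-04 -1.0e+00] F [-11.5  -2.5   6.5] M [-0.37  2.04 -0.04] g 0.0149
sleeve s,t mm -123.2 0.25 tip s 21.3 tip t 0.46 dyaw 0.0015
```

Moving now. I'll continue, since the tip needs about 45 mm.

>>> send_rows(
  moves=[
    [-0.002,0,0,0],
    [-0.002,0,-0.0003,0],
    [-0.002,0,0,0],
    [-0.002,0,0,0],
    [0,0,0,0],
  ],
)

```text
clock: 32.9
eef_pos: [0.5488, 0.0504, 0.0264]
tool_rot: [-0.083, 0.997, 0.0, -0.001]
ft_force: [-3.4, -0.3, -1.8]
grip_width: 0.0153
```

```bash
python3 sl.py
```

```text
32.9 [ 0.091  0.513 -0.166  0.894  0.001 -0.075] [0.5488 0.0504 0.0264] yaw -2.9752 z [-1.5e-03  6.0e-04 -1.0e+00] F [-3.4 -0.3 -1.8] M [-0.15  0.98  0.  ] g 0.0153
sleeve s,t mm -111.65 0.36 tip s 32.8 tip t 0.64 dyaw 0.0019
```

>>> send_rows(
  moves=[
    [-0.002,0,0,0],
    [-0.002,0,0,0],
    [-0.002,0,0,0],
    [-0.002,0,0,0],
    [0,0,0,0],
  ],
)

```text
clock: 33.4
eef_pos: [0.5597, 0.0521, 0.0276]
tool_rot: [-0.083, 0.997, 0.0, 0.002]
ft_force: [-0.8, -0.2, -4.4]
grip_width: 0.0153
```

```bash
python3 - <<'E'
from h import *
import runpy;runpy.run_path('sl.py')
def hz(nm):
    im,d,K,T=load(nm);C=cloud(K,T,d)
    m=(np.hypot(C[...,0]-.659,C[...,1]-.068)<.03)&(C[...,2]>.12)&(C[...,2]<.2)
    return m,C
im,d,K,T=shot('scene','s12')
m,C=hz('s12');print(m.sum(),np.percentile(C[m][:,2],[90,95,98,100]).round(4))
cv2.imwrite('pics/c12.png',cv2.resize(im[150:250,240:360],None,fx=6,fy=6,interpolation=cv2.INTER_CUBIC))
im,d,K,T=shot('top','t12');m,C=hz('t12');print(m.sum(),np.histogram(C[m][:,2],bins=np.arange(.15,.2,.003)))
E
```

```text
33.4 [ 0.092  0.525 -0.139  0.902  0.001 -0.074] [0.5597 0.0521 0.0276] yaw -2.9751 z [ 0.0043  0.0014 -1.    ] F [-0.8 -0.2 -4.4] M [-0.1   0.56 -0.05] g 0.0153
sleeve s,t mm -100.63 0.3 tip s 43.9 tip t 0.59 dyaw 0.002
266 [0.1763 0.1846 0.1874 0.1895]
0 (array([0, 0, 0, 0, 0, 0, 0, 0, 0, 0, 0, 0, 0, 0, 0, 0]), array([0.15 , 0.153, 0.156, 0.159, 0.162, 0.165, 0.168, 0.171, 0.174,
       0.177, 0.18 , 0.183, 0.186, 0.189, 0.192, 0.195, 0.198]))
```

View pics/c12.png

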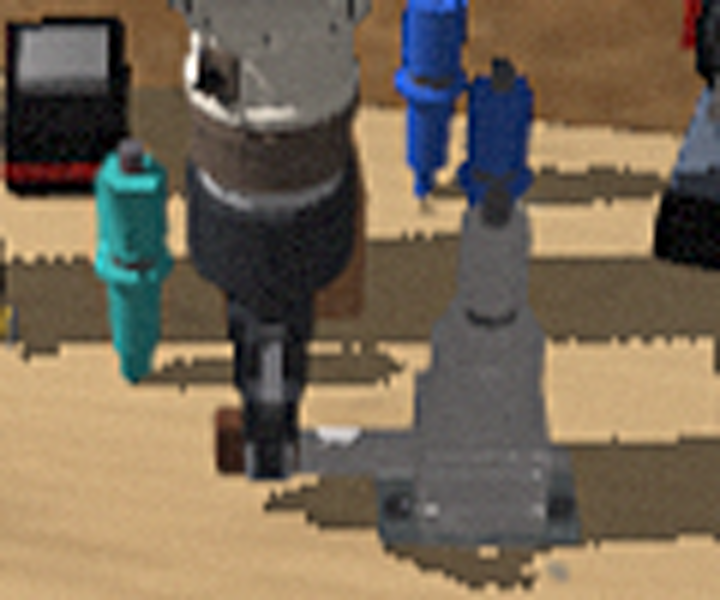

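```bash
python3 - <<'E'
from h import *
for n in ('s10','s11','s12'):
    im,d,K,T=load(n);C=cloud(K,T,d)
    m=(np.hypot(C[...,0]-.659,C[...,1]-.068)<.03)&(C[...,2]>.12)&(C[...,2]<.2)
    dark=m&(im.max(-1)<75)&(C[...,2]>.16)
    print(n,m.sum(),np.percentile(C[m][:,2],[90,95,98,100]).round(4),'stub',dark.sum(),C[dark].mean(0).round(4),np.mean(np.argwhere(dark),0).round(2))
    K2=K
    print(proj(K,T,[.659,.068,.17]),proj(K,T,[.659,.068,.18]))
E
```

```text
s10 223 [0.1708 0.1785 0.18   0.1818] stub 27 [0.6584 0.0668 0.1739] [186.41 322.3 ]
(np.float64(322.44626728358236), np.float64(187.3260080242222)) (np.float64(322.6966647350003), np.float64(184.31858776289093))
s11 223 [0.1706 0.1775 0.1804 0.1822] stub 28 [0.6585 0.0674 0.1738] [186.32 322.32]
(np.float64(322.44626728358236), np.float64(187.3260080242222)) (np.float64(322.6966647350003), np.float64(184.31858776289093))
s12 266 [0.1763 0.1846 0.1874 0.1895] stub 34 [0.6577 0.0675 0.1808] [184.15 322.21]
(np.float64(322.44626728358236), np.float64(187.3260080242222)) (np.float64(322.6966647350003), np.float64(184.31858776289093))
```

>>> send_rows(
  moves=[
    [-0.001,0,0.0007,0],
    [0,0,0.0006,0],
    [0,0,0,0],
  ],
)

```text
clock: 33.8
eef_pos: [0.5606, 0.0522, 0.0268]
tool_rot: [-0.083, 0.997, 0.0, 0.003]
ft_force: [-0.1, 0.2, -3.6]
grip_width: 0.0153
```

```bash
python3 sl.py
```

```text
33.8 [ 0.092  0.527 -0.138  0.9    0.001 -0.074] [0.5606 0.0522 0.0268] yaw -2.9752 z [ 0.0049  0.0014 -1.    ] F [-0.1  0.2 -3.6] M [-0.01  0.41  0.02] g 0.0153
sleeve s,t mm -99.7 0.26 tip s 44.8 tip t 0.54 dyaw 0.0019
```

>>> send_rows(
  moves=[
    [0,0,0.0006,0],
    [0,0,0.0005,0],
    [0,0,0,0],
  ],
)

```text
clock: 34.1
eef_pos: [0.5605, 0.0522, 0.0258]
tool_rot: [-0.083, 0.997, 0.0, 0.002]
ft_force: [-0.8, -0.0, -1.4]
grip_width: 0.0154
```

>>> send_rows(
  moves=[
    [0,0,0,0],
    [0,0,0,0],
    [0,0,0,0],
    [0,0,0,0],
    [0,0,0,0],
  ],
  claw=1,
)

```text
clock: 34.6
eef_pos: [0.5602, 0.0522, 0.0255]
tool_rot: [-0.083, 0.997, 0.0, 0.002]
ft_force: [-1.0, 0.0, -0.2]
grip_width: 0.0846
```

```bash
python3 - <<'E'
from h import *
import runpy;runpy.run_path('sl.py')
im,d,K,T=shot('scene','s13');C=cloud(K,T,d)
m=(np.hypot(C[...,0]-.659,C[...,1]-.068)<.03)&(C[...,2]>.12)&(C[...,2]<.2)
dark=m&(im.max(-1)<75)&(C[...,2]>.16)
print(m.sum(),np.percentile(C[m][:,2],[90,95,98,100]).round(4),'stub',dark.sum(),C[dark].mean(0).round(4),np.mean(np.argwhere(dark),0).round(2))
E
```

```text
34.6 [ 0.092  0.529 -0.14   0.898  0.001 -0.074] [0.5602 0.0522 0.0255] yaw -2.9752 z [ 0.0041  0.0013 -1.    ] F [-1.   0.  -0.2] M [-0.01 -0.06 -0.05] g 0.0846
sleeve s,t mm -100.08 0.26 tip s 44.4 tip t 0.54 dyaw 0.0019
248 [0.1761 0.1852 0.1868 0.1889] stub 28 [0.6581 0.0665 0.1809] [184.32 322.32]
```

>>> send_rows(
  moves=[
    [0,0,-0.01,0],
    [0,0,-0.02,0],
    [0,0,-0.035,0],
    [0,0,-0.04,0],
    [0,0,-0.04,0],
    [0,0,-0.04,0],
    [0,0,-0.03,0],
    [-0.02,0,-0.01,0],
    [0,0,0,0],
    [0,0,0,0],
  ],
)

```text
clock: 35.65
eef_pos: [0.5786, 0.0552, 0.2504]
tool_rot: [-0.083, 0.997, 0.0, 0.002]
ft_force: [-0.6, -0.5, -0.4]
grip_width: 0.0853
```

```bash
python3 - <<'E'
from h import *
import runpy;runpy.run_path('sl.py')
im,d,K,T=shot('wrist','w14');C=cloud(K,T,d)
m=(np.hypot(C[...,0]-.659,C[...,1]-.068)<.02)&(C[...,2]>.15)&(C[...,2]<.2)
print(m.sum(),np.histogram(C[m][:,2],bins=np.arange(.16,.196,.002)))
hx=m&(np.abs(C[...,2]-.172)<.003);print('hex top',hx.sum(),np.median(C[hx][:,2]),C[hx].mean(0)); t=C[hx];print('slope',np.linalg.lstsq(np.c_[t[:,:2],np.ones(len(t))],t[:,2],rcond=None)[0][:2] if len(t)>9 else '')
c=(np.hypot(C[...,0]-.659,C[...,1]-.068)<.0195)&(np.abs(C[...,2]-.12)<.004);print('collar top',c.sum(),np.median(C[c][:,2]) if c.sum() else '')
im3=im.astype(int)
g=(C[...,2]>.045)&(C[...,2]<.07)&(np.hypot(C[...,0]-.555,C[...,1]-.051)<.035);Q=C[g];print('grip',g.sum(),np.median(Q[:,2]),cv2.minAreaRect((Q[:,:2]*1000).astype(np.float32)))
shot('scene','s14')
E
```

```text
35.65 [ 9.500e-02  3.970e-01  2.730e-01  1.444e+00  1.000e-03 -7.200e-02] [0.5786 0.0552 0.2504] yaw -2.9751 z [ 0.0031  0.0011 -1.    ] F [-0.6 -0.5 -0.4] M [0.06 0.03 0.01] g 0.0853
sleeve s,t mm -81.49 0.23 tip s 63.0 tip t 0.52 dyaw 0.002
1695 (array([ 55,  54,  61,  61,  79, 625, 150,  29,  29,  24,  33,  31, 175,
        33,   0,   0,   0]), array([0.16 , 0.162, 0.164, 0.166, 0.168, 0.17 , 0.172, 0.174, 0.176,
       0.178, 0.18 , 0.182, 0.184, 0.186, 0.188, 0.19 , 0.192, 0.194]))
hex top 837 0.17140075282780926 [0.655217   0.06781373 0.17137397]
slope [0.01640602 0.00587194]
collar top 459 0.11887206494092228
grip 633 0.05708195785289155 ((560.305419921875, 51.75238037109375), (49.36688995361328, 17.428544998168945), 8.928730010986328)
```

View pics/w14.png

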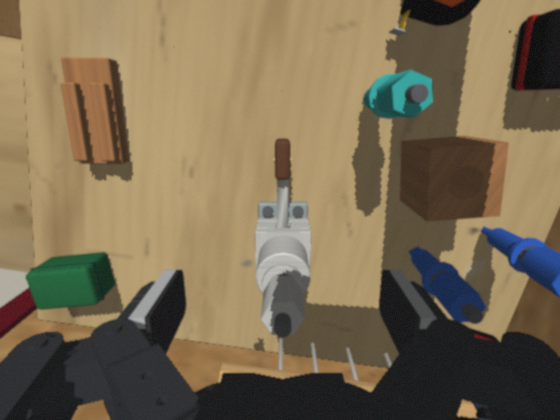

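View pics/s14.png

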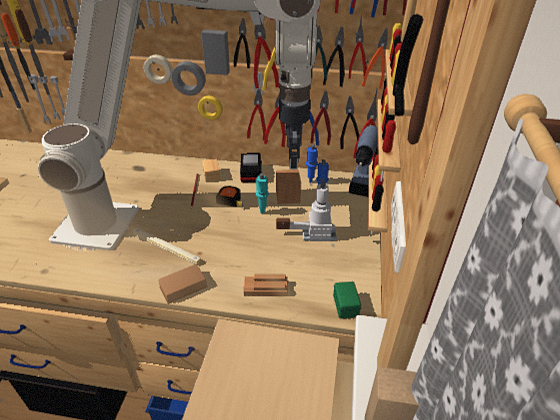

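```bash
python3 -c "
from workcell import order
print(order.job_done())"
```

```text
the job is handed in; nothing more can be done
None
```

The arbor is standing on the drift with its collar about 6.4 to 7 mm above the nose. Everything is released, and I handed the job in at about 36 of the 67 s.

- **Setting the arbor:** I chose the tang direction from camera views taken at three turns of the arbor. The tang went into the driver slot at the first angle, so I did not need to twist for it. I pressed it home until the collar stopped hard at a peak of about 31 N. The top of the hexagon measured 165 mm, which puts `arbor_grip` at about 143 mm, fully home.
- **Driving the drift:** I pushed it in along the cross slot with a peak push of about 14 N. The taper let go with the tip between about 17 and 20 mm past the axis. I stopped with the tip about 44 mm past and let go.

**Last checks:**
- The wrist camera put the collar lift at about 6.4 mm and the scene camera at about 7.0 mm. They differ by 0.6 mm, but both are inside 6 to 8 mm.
- The arbor's tilt was below 0.02 rad.
- The gripper was clear, and the force reading was about zero.
- The bit box, tape measure and sanding block look unmoved in the last pictures. I did not measure them.

**What went wrong on the way:** early on, the last joint reached its limit and tilted the tool by 4 degrees. I removed that before the first grasp by working against the opposite limit, which cost about 7 s.

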